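# Contact-test an encoder ring under a toggle clamp

### The job

Ease the white encoder ring down over the steel shaft of the test nest until it sits flat on the green contact plate, without ramming it, and let go of it. Then swing the red clamp handle over centre, fully home to its stop, so that the clamp presses the ring onto the sprung contacts, and take your hand off for at least a second so that the clamp holds by itself. Finally swing the handle all the way back open and leave the ring on the shaft; guide the handle throughout, never letting it fly or slam, and leave the other things on the bench where they are.

Things in the scene. Friction and masses are not known exactly. Their poses are not given: they have to be found in the camera images.
- encoder: the loose encoder ring: a white plastic ring with black marks on its top face, outer diameter 50 mm, bore 18 mm, height 30 mm, about 0.1 kg. Starts lying flat on the bench, left or right of the nest. Origin: centre of its underside; z is its axis (up). Either way round about z is the same
- nest: test nest fixed to the bench: blue base 250 x 124 x 12 mm centred on its origin, contact plate and shaft at x = +80 mm, toggle clamp at the -x end (bracket x -106 to -6 mm, 60 mm wide at its foot, 42 mm above, 104 mm high). Origin: on the bench surface; +x runs from clamp to shaft, +y is parallel to both clamp hinges, z up
- seat (a point): the centre of the green contact plate's top face (disc 60 mm across) when it is not pressed, on the shaft's axis, 45 mm above the bench; axes as those of the nest. The ring's origin comes here when it is seated. The plate is sprung: it gives up to 9 mm
- shaft_top (a point): the top of the fixed upright steel shaft: 16 mm diameter, 87 mm above the bench and 42 mm above the seat, its last 3 mm tapering to 10 mm diameter. The ring's bore has 1 mm clearance all round
- pivot (a point): a point on the handle's hinge axis, in the middle plane of the nest, at x = -78 mm, z = 97 mm of the nest; the hinge axis is the nest's y axis
- grip (a point): the point to grip on the clamp handle: on the middle line of its red round grip (22 mm diameter, from 62 to 130 mm from the pivot), 100 mm from the pivot. It moves with the handle, in the plane y = 0 of the nest
- clamp_handle (a joint): handle angle, rad. 0: open stop, nearly level, pointing to nest -x (pivot to grip: 172 deg from nest +x, turned towards up). Grows as it swings up and over towards the shaft to 1.6: closed stop, leaning 10 deg past upright towards the shaft (80 deg). With the ring seated the jaw meets it at about 1.3; dead centre is 1.5, self-locked beyond; up to 7 N at the grip. Starts at 0 to 0.2
- clamp_jaw (a joint): angle of the clamp's steel jaw, linked to the handle, rad: 0 at the open stop, leaning back over the bracket, clear of the shaft (still clear at 0.4), about 1.6 level on the ring. Its hinge is at x = -30, z = 78 mm of the nest; a fork 42 mm wide, prong ends 128 mm from the hinge, with rubber pads that press on the ring either side of the shaft
- contact_plate (a joint): how far the green contact plate is pressed down, m: 0 when free, about 0.0024 with the ring under the locked clamp
- tin: bystander: a closed can with a yellow and white wrapper, of diameter 56 mm and height 50 mm, standing on the other side of the nest from the ring. Origin: centre of its underside
- meter: bystander: a grey and black multimeter lying on its back, 90 x 170 x 36 mm, beyond the nest. Origin: centre of its underside, y along its length
- driver: bystander: a screwdriver with an orange handle, lying on the bench, far and left. Origin: on its middle line, handle towards its -x
Mind the look-alikes: they are no part of the job. Of the things shaped like the encoder, the white one is meant.

How it is judged:
By the outcome, as a careful person would: the job done as asked, in the order asked, and still so for the second after the job is handed in, with the robot touching nothing.
It also fails if it takes over 72 s, if anything falls off the work surface, if the arm or the gripper's body presses on something with over 40 N, if the wrist force passes 120 N, or if a joint passes its speed limit or range.

### The arm

A 6-joint arm with a two-finger parallel gripper is mounted at the origin on the work surface. World frame = base frame: x ahead of the robot, y to its left, z up, the work surface at z = 0. Lengths are in m, angles in rad, forces in N, time in s.
With the tool pointing down it reaches from about 0.35 to 0.975 m from the base axis. Payload 4.9 kg.
Tool frame: the origin (TCP) lies between the finger pads; the fingertips stand 19 mm ahead of it and the grasp point (between the pads) is the TCP; z points along the fingers, y is the line along which they close (so a half turn about z gives the same grasp; the last joint's range is limited). The gripper opens to 85 mm and grips with 20 to 120 N. Pads are 22 mm wide; open, the fingers measure 114 mm over their backs; the gripper's body (76 mm by 85 mm) begins 54 mm behind the grasp point. The pads swing forward as they close: fully open they stand 13 mm farther back than shut.
Start: joints at [1.167, 0.053, 1.613, -0, 1.476, -0.119], TCP at [0.176, 0.6, 0.215] pointing down, gripper open.
Joint ranges: [-3.01, 3.01], [-1.01, 2.22], [0.06, 2.58], [-1.02, 4.17], [0.09, 2.62], [-3.14, 3.14]. Speed limits (rad/s): [2.57, 2.57, 3.14, 3.14, 3.14, 3.14].

### API

Orientations are given as a rotation vector (axis times angle).
In Python, from station import ctrl gives the robot as it stands. The module is installed in compiled form; this text tells all that it offers.
- The arm moves only by the tool servo_tool, never from a script. Its argument "increments" is a list that holds one entry, the list of rows, each a list of 5 numbers: the finger opening in cm, from 0 to 8.54, then the shift along the tool's x, y, z in cm, then the turn about the tool's z in degrees. A call has 1 to 5 rows; each row is the pose to reach, as a shift and turn from the pose commanded when the call began, along the tool's axes at that moment; what a row does not reach only later rows make up. A row lasts 1/10 s, in which the tool goes at most 50 mm and 8.59 degrees, less where a joint would pass 70% of its speed; a pose out of reach is approached as far as the arm can. A call with a gripper value outside its range is refused whole. The fingers move at their own pace and stop on an object; "newtons" is the grip in N (left out, the last holds). Time passes only in rows, so rows that repeat a pose let the fingers close. It gives the time, the measured TCP pose, the force, the opening and the grip force at its end, in the units of the state.
- ctrl.get_obs(): the state, without advancing time (a new reading comes with each control period).
- ctrl.get_image(name): name is "scene" or "top" or "wrist"; returns a dict with "img" (420x560x3 uint8, red, green, blue), "fx", "fy", "cx", "cy" (pixels), "k1" (the pictures are not rectified: a ray, as slopes to the right and down, at radius r is drawn at 1 + k1 r^2 times it, then the intrinsics apply), "rvec" (rotation vector, rad) and "tvec" (3), from world to camera coordinates, as OpenCV has them; the wrist camera has in their place "mount" (4x4, takes a point from camera to tool coordinates, whose origin is the TCP and whose axes are the flange's). Camera axes: x right, y down, z forward; pixel columns grow to the right and rows downward; lengths in m; the calibration is good to about 2 mm. A picture is of the moment at which its call begins: read the wrist's pose just before it. There is no depth.
- ctrl.finish_job(): hands the job in; it is judged then, once.
The state is a dict: "t": time; "q": joint angles; "dq": joint speeds; "effort": joint torques, N m; "tool_pos": TCP position; "tool_rot": TCP orientation; "contact_force": force on the tool from outside, world axes, zero at the start; "wrist_torque": the same for the moment, N m; "opening": finger opening in m; "grip_force": force on a finger pad.
Only numpy, scipy, OpenCV 4.12 (cv2) and the standard library are available. Lean on these libraries where they do the work, as an engineer would, in place of code of your own. Each camera call takes 0.05 s, during which the arm holds its last target. There are 200 camera calls.

## Working session

There is one attempt and no reset: what is moved stays moved. The work goes in short steps, Python scripts to look and compute and a tool call to move; the robot and the scene stay as the last step left them, time stands still between calls to the robot, and variables do not carry over. Pictures are saved under pics/ and viewed, at most 10 in all, crops included, and the job is handed in when it is done.

Besides the shell and the picture viewer there is one more tool, called after "Request:" as name(argument=value, ...), one argument or row to a line, values as JSON. servo_tool: Moves the arm, as the interface text tells. Its arguments: {"type":"object","properties":{"increments":{"type":"array"},"newtons":{"type":"number"}},"required":["increments"]}

```bash
mkdir -p pics
cat > h.py <<'E'
import numpy as np, cv2, pickle
from scipy.spatial.transform import Rotation as R
from station import ctrl
def snap(n,f):
    o=ctrl.get_obs(); d=ctrl.get_image(n)
    cv2.imwrite(f'pics/{f}.png',d['img'][:,:,::-1])
    if 'mount' in d:
        T=np.eye(4);T[:3,:3]=R.from_rotvec(o['tool_rot']).as_matrix();T[:3,3]=o['tool_pos']
        C=T@d['mount']; M=np.linalg.inv(C); d['rvec']=R.from_matrix(M[:3,:3]).as_rotvec(); d['tvec']=M[:3,3]
    pickle.dump(d,open(f'pics/{f}.pkl','wb')); return d
def load(f): return pickle.load(open(f'pics/{f}.pkl','rb'))
def KD(d): return np.array([[d['fx'],0,d['cx']],[0,d['fy'],d['cy']],[0,0,1.]]),np.array([d['k1'],0,0,0,0.])
def ray(d,p):
    K,D=KD(d); u=cv2.undistortPoints(np.array([[p]],float),K,D)[0,0]
    Rm=R.from_rotvec(np.ravel(d['rvec'])).as_matrix(); 
    return -Rm.T@np.ravel(d['tvec']), Rm.T@np.array([u[0],u[1],1])
def atz(d,p,z):
    c,r=ray(d,p); return c+r*(z-c[2])/r[2]
def proj(d,P):
    K,D=KD(d); return cv2.projectPoints(np.array(P,float).reshape(-1,1,3),np.ravel(d['rvec']),np.ravel(d['tvec']),K,D)[0][:,0]
def crop(f,x,y,w,h,s,g):
    im=cv2.imread(f'pics/{f}.png')[y:y+h,x:x+w]; cv2.imwrite(f'pics/{g}.png',cv2.resize(im,None,fx=s,fy=s,interpolation=cv2.INTER_CUBIC))
E
python3 - <<'E'
from h import *
print(ctrl.get_obs())
a=snap('top','top0');b=snap('scene','sc0')
cv2.imwrite('pics/both.png',cv2.resize(np.vstack([a['img'],b['img']])[:,:,::-1],None,fx=.71,fy=.71))
for d in(a,b):print(d['fx'],d['k1'],ray(d,(280,210)))
E
```

```text
{'t': 0.0, 'q': array([ 1.16698453e+00,  5.33639444e-02,  1.61429272e+00, -1.90665633e-05,
        1.47599872e+00, -1.18988927e-01]), 'dq': array([ 2.75803797e-04,  8.33334238e-04, -1.41606349e-03,  1.54367460e-03,
        4.44607783e-04,  9.62727589e-05]), 'effort': array([ 8.64431295e-04, -3.93697894e+01, -3.70169377e+01, -1.60020204e-04,
        7.49001105e-03,  1.45342426e-06]), 'tool_pos': array([0.17535609, 0.59921293, 0.21405943]), 'tool_rot': array([-0.44581185, -3.10927843,  0.00313725]), 'contact_force': array([ 0.35629645, -0.03419824, -0.59242229]), 'wrist_torque': array([-0.06024615,  0.02552004,  0.01580166]), 'grip_force': 0.0, 'opening': 0.08534498025795212}
498.00619741213814 -0.03105888415402945 (array([ 0.52361751, -0.02246237,  1.62594553]), array([ 0.05028085, -0.00638241, -0.99872361]))
529.3006371909822 0.048823398309955614 (array([ 1.58109412, -0.45690117,  0.84041451]), array([-0.75815673,  0.32079628, -0.56773382]))
```

View pics/top0.png

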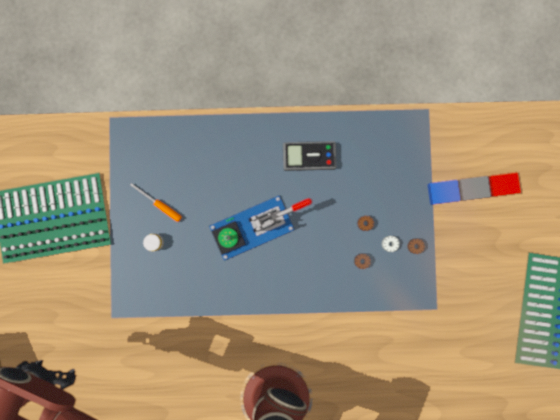

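View pics/sc0.png

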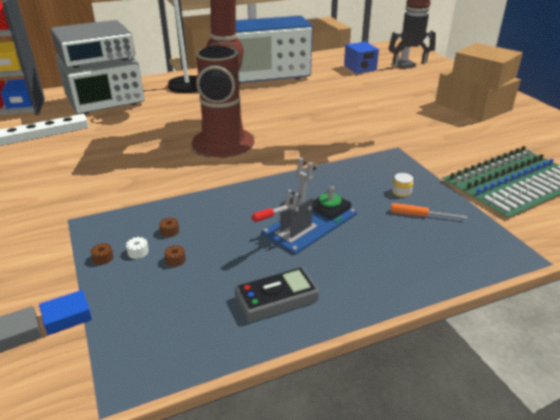

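Top view: the white ring is at (391,244). The brown look-alikes are at (367,223), (417,246) and (363,261), and the white-topped tin is at (152,242). The nest is at about (252,228), with its shaft at (228,238) and the red handle at (300,205). In the scene view the white ring is at (137,247). By colour I choose the ring at top (391,244).

Run:
```python
from h import *
im=cv2.imread('pics/top0.png')
a=cv2.resize(im[190:270,200:325],None,fx=6.4,fy=6.4,interpolation=cv2.INTER_CUBIC)[:,:800]
a=cv2.resize(im[192:264,205:315],None,fx=4,fy=4,interpolation=cv2.INTER_CUBIC)
b=cv2.resize(im[208:280,345:430],None,fx=4,fy=4,interpolation=cv2.INTER_CUBIC)
s=cv2.imread('pics/sc0.png')
c=cv2.resize(s[155:255,240:370],None,fx=3,fy=3,interpolation=cv2.INTER_CUBIC)
e=cv2.resize(s[205:275,85:200],None,fx=3,fy=3,interpolation=cv2.INTER_CUBIC)
out=np.zeros((600,800,3),np.uint8)
out[:288,:440]=a;out[:288,450:790]=b;out[295:595,:390]=c;out[295:505,400:745]=e
cv2.imwrite('pics/c1.png',out)
```

```text
(no output)
```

View pics/c1.png

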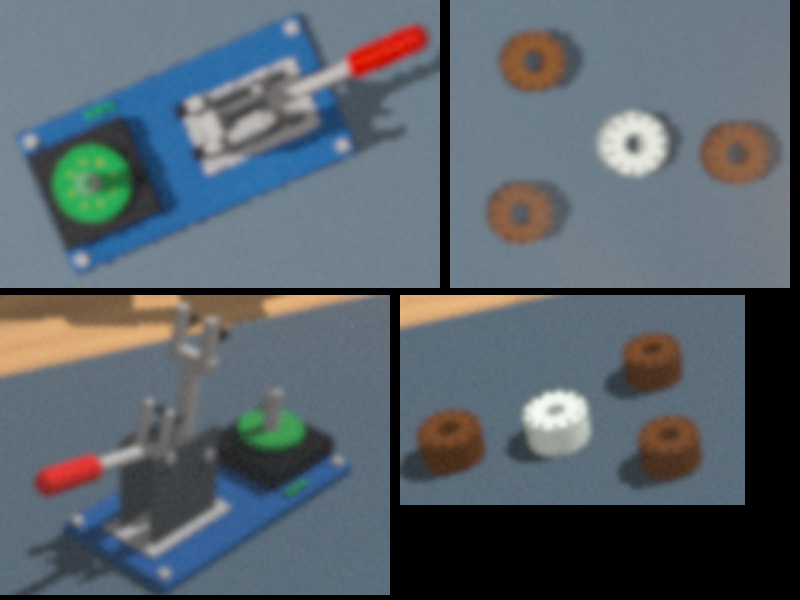

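The crop shows the white ring centred at crop (633,144) with three brown rings around it. The nest base corners are at (17,133), (297,14), (357,150) and (80,272), the green disc is at (92,182), and the red grip runs from (352,68) to (424,37).

```bash
cat >> h.py <<'E'
def fitnest(d,uv,P):
    from scipy.optimize import least_squares
    P=np.array(P)
    f=lambda v:(proj(d,np.c_[v[0]+np.cos(v[2])*P[:,0]-np.sin(v[2])*P[:,1],v[1]+np.sin(v[2])*P[:,0]+np.cos(v[2])*P[:,1],P[:,2]])-uv).ravel()
    return least_squares(f,[.53,.06,2.8]),f
E
python3 - <<'E'
from h import *
d=load('top0')
t=lambda x,y,ox=205,oy=192:((x+.5)/4-.5+ox,(y+.5)/4-.5+oy)
for n,p in dict(white=(633,144),b1=(534,60),b2=(521,212),b3=(737,152)).items():
    print(n,atz(d,t(p[0]-450,p[1],345,208),.03).round(4))
# nest +x toward shaft = left in image = +y world-ish
uv=np.array([t(17,133),t(297,14),t(357,150),t(80,272),t(92,182)])
P=[[.125,-.062,.012],[-.125,-.062,.012],[-.125,.062,.012],[.125,.062,.012],[.08,0,.045]]
for th0 in (1.9,):
  r,f=fitnest(d,uv,P); print(r.x, r.fun.round(1))
print([atz(d,p,.012).round(4) for p in uv])
v=r.x
c,s=np.cos(v[2]),np.sin(v[2])
N=lambda x,y:np.array([v[0]+c*x-s*y,v[1]+s*x+c*y])
print('seat',N(.08,0),'pivot',N(-.078,0))
# handle points in plane y=0 of nest
for p in [(352,68),(424,37)]:
    C,rr=ray(d,t(*p)); n=np.array([-s,c,0]); k=n@(np.r_[N(0,0),0]-C)/(n@rr); q=C+k*rr
    print('z if in-plane ill-cond',q, [ (lambda g:(np.array([c,s])@(g[:2]-N(0,0))))(atz(d,t(*p),z)) for z in(.1,.11,.12)])
o=ctrl.get_obs();print(R.from_rotvec(o['tool_rot']).as_matrix().round(3))
E
```

```text
white [ 0.4872 -0.3835  0.03  ]
b1 [ 0.5565 -0.3063  0.03  ]
b2 [ 0.4353 -0.2919  0.03  ]
b3 [ 0.4786 -0.467   0.03  ]
[0.55157102 0.06082896 1.95696675] [-0.3  0.2  0.4 -0.8  0.7  0.1 -1.   0.6  0.2 -0.1]
[array([0.5624, 0.1989, 0.012 ]), array([ 0.6534, -0.0303,  0.012 ]), array([ 0.5417, -0.0761,  0.012 ]), array([0.4489, 0.1501, 0.012 ]), array([0.5212, 0.1389, 0.012 ])]
seat [0.52143953 0.13493762] pivot [ 0.58094923 -0.01142698]
z if in-plane ill-cond [ 0.60568254 -0.07225877  0.06205719] [np.float64(-0.14179857358630366), np.float64(-0.14130596442409277), np.float64(-0.14081335526188185)]
z if in-plane ill-cond [ 0.62919174 -0.13007987  0.05445653] [np.float64(-0.20204372097452794), np.float64(-0.20115630645146476), np.float64(-0.20026889192840158)]
[[-0.96   0.281 -0.001]
 [ 0.281  0.96  -0.002]
 [ 0.    -0.002 -1.   ]]
```

```bash
cat >> h.py <<'E'
def pose():
    o=ctrl.get_obs(); m=R.from_rotvec(o['tool_rot']).as_matrix()
    return np.r_[o['tool_pos'],np.degrees(np.arctan2(m[1,1],m[0,1]))]
def plan(s,wps,step=.045,op=8.5,dec=1):
    """s, wps: x,y,z(m),psi deg. prints calls of 5 rows"""
    pts=[];c=np.array(s,float)
    for w in wps:
        w=np.array(w,float); n=int(max(1,np.ceil(max(np.linalg.norm(w[:3]-c[:3])/step,abs(w[3]-c[3])/8.5))))
        pts+=[c+(w-c)*k/n for k in range(1,n+1)]; c=w
    c=np.array(s,float)
    for i in range(0,len(pts),5):
        a=np.radians(c[3]);X=np.array([-np.sin(a),np.cos(a),0]);Y=np.array([np.cos(a),np.sin(a),0]); rows=[]
        for p in pts[i:i+5]:
            d=p[:3]-c[:3]; rows.append([op]+[round(100*v,dec)+0. for v in(d@X,d@Y,-d[2])]+[round(c[3]-p[3],1)])
        print(str([[[float(x) for x in r] for r in rows]]).replace(' ',''))
        e=rows[-1]; c=np.r_[c[:3]+(X*e[1]+Y*e[2]-np.array([0,0,e[3]]))/100,c[3]-e[4]]
    print('end',c.round(4))
E
python3 - <<'E'
from h import *
plan([.176,.6,.215,73.7],[[.4,.35,.3,55],[.46,0,.3,35],[.487,-.30,.2,22],[.487,-.383,.16,22.]])
E
```

```text
[[[8.5,-3.6,-2.2,-1.1,2.3],[8.5,-7.1,-4.4,-2.1,4.7],[8.5,-10.7,-6.6,-3.2,7.0],[8.5,-14.3,-8.9,-4.3,9.4],[8.5,-17.8,-11.1,-5.3,11.7]]]
[[[8.5,-4.0,-1.4,-1.1,2.3],[8.5,-7.9,-2.9,-2.1,4.7],[8.5,-11.8,-4.3,-3.2,7.0],[8.5,-14.5,-7.8,-3.2,9.5],[8.5,-17.3,-11.3,-3.2,12.0]]]
[[[8.5,-3.4,-2.9,0.0,2.5],[8.5,-6.7,-5.8,0.0,5.0],[8.5,-10.1,-8.6,0.0,7.5],[8.5,-13.5,-11.5,0.0,10.0],[8.5,-16.9,-14.4,0.0,12.5]]]
[[[8.5,-3.9,-2.0,0.0,2.5],[8.5,-7.1,-4.1,1.3,4.1],[8.5,-10.3,-6.1,2.5,5.8],[8.5,-13.5,-8.1,3.8,7.4],[8.5,-16.6,-10.1,5.0,9.0]]]
[[[8.5,-3.5,-1.5,1.3,1.6],[8.5,-7.0,-3.0,2.5,3.2],[8.5,-10.4,-4.5,3.8,4.9],[8.5,-13.9,-6.0,5.0,6.5],[8.5,-16.3,-7.3,6.3,6.5]]]
[[[8.5,-2.6,-1.0,1.4,0.0],[8.5,-5.1,-2.1,2.7,0.0]]]
end [ 0.4865 -0.3828  0.16   22.    ]
```

Request:
servo_tool(
  increments=[
    [[8.5,-3.6,-2.2,-1.1,2.3],[8.5,-7.1,-4.4,-2.1,4.7],[8.5,-10.7,-6.6,-3.2,7.0],[8.5,-14.3,-8.9,-4.3,9.4],[8.5,-17.8,-11.1,-5.3,11.7]],
  ],
)

```text
t: 0.6
tool_pos: [0.3159, 0.4417, 0.2683]
tool_rot: [-0.763, -3.048, 0.001]
contact_force: [0.1, 0.2, 0.1]
opening: 0.085
grip_force: 0.0
```

Request:
servo_tool(
  increments=[
    [[8.5,-4.0,-1.4,-1.1,2.3],[8.5,-7.9,-2.9,-2.1,4.7],[8.5,-11.8,-4.3,-3.2,7.0],[8.5,-14.5,-7.8,-3.2,9.5],[8.5,-17.3,-11.3,-3.2,12.0]],
  ],
)

```text
t: 1.1
tool_pos: [0.4153, 0.2607, 0.3002]
tool_rot: [-1.077, -2.951, 0.0]
contact_force: [0.8, 0.1, 0.2]
opening: 0.0852
grip_force: 0.0
```

Request:
servo_tool(
  increments=[
    [[8.5,-3.4,-2.9,0.0,2.5],[8.5,-6.7,-5.8,0.0,5.0],[8.5,-10.1,-8.6,0.0,7.5],[8.5,-13.5,-11.5,0.0,10.0],[8.5,-16.9,-14.4,0.0,12.5]],
  ],
)

```text
t: 1.6
tool_pos: [0.4514, 0.0416, 0.2999]
tool_rot: [-1.392, -2.816, -0.0]
contact_force: [0.7, 0.3, 0.3]
opening: 0.0848
grip_force: 0.0
```

Request:
servo_tool(
  increments=[
    [[8.5,-3.9,-2.0,0.0,2.5],[8.5,-7.1,-4.1,1.3,4.1],[8.5,-10.3,-6.1,2.5,5.8],[8.5,-13.5,-8.1,3.8,7.4],[8.5,-16.6,-10.1,5.0,9.0]],
  ],
)

```text
t: 2.1
tool_pos: [0.4721, -0.1514, 0.2492]
tool_rot: [-1.608, -2.698, -0.0]
contact_force: [0.6, 0.6, 0.7]
opening: 0.0855
grip_force: 0.0
```

Request:
servo_tool(
  increments=[
    [[8.5,-3.5,-1.5,1.3,1.6],[8.5,-7.0,-3.0,2.5,3.2],[8.5,-10.4,-4.5,3.8,4.9],[8.5,-13.9,-6.0,5.0,6.5],[8.5,-16.3,-7.3,6.3,6.5]],
  ],
)

```text
t: 2.6
tool_pos: [0.4858, -0.33, 0.1862]
tool_rot: [-1.759, -2.602, 0.0]
contact_force: [0.7, 0.5, 1.1]
opening: 0.085
grip_force: 0.0
```

Request:
servo_tool(
  increments=[
    [[8.5,-2.6,-1.0,1.4,0.0],[8.5,-5.1,-2.1,2.7,0.0],[8.5,-5.1,-2.1,2.7,0.0],[8.5,-5.1,-2.1,2.7,0.0]],
  ],
)

```text
t: 3.0
tool_pos: [0.4852, -0.3829, 0.1593]
tool_rot: [-1.757, -2.602, -0.001]
contact_force: [-0.0, -0.1, 1.0]
opening: 0.0849
grip_force: 0.0
```

Run:
```python
from h import *
print(ctrl.get_obs()['t'],pose())
d=snap('wrist','w1')
print(proj(d,[[.4872,-.3835,.03]]),d['fx'])
hsv=cv2.cvtColor(d['img'],cv2.COLOR_RGB2HSV);m=((hsv[:,:,2]>150)&(hsv[:,:,1]<40)).astype(np.uint8)
n,l,st,ce=cv2.connectedComponentsWithStats(m)
for i in range(1,n):
    if st[i,4]>300: print(st[i],ce[i])
```

```text
3.0 [ 0.48524194 -0.38286302  0.15929617 21.93165432]
[[280.83652532 194.66040357]] 335.535420247336
[ 256  161   56   58 2122] [283.53864279 190.04712535]
```

View pics/w1.png

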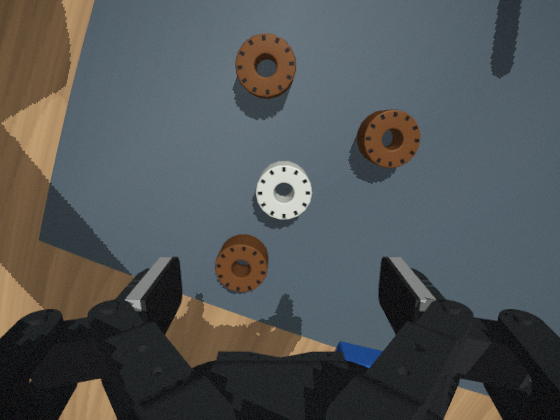

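The wrist view shows the white ring's top face centred at about (284,191), browns at (266,66), (391,138) and (242,266), and the fingers clear of all of them.

Run:
```python
from h import *
d=load('w1'); 
# face diameter check
print(atz(d,(284,191),.03), np.linalg.norm(atz(d,(256.5,191),.03)-atz(d,(312,191),.03)))
p=pose(); g=atz(d,(284,191),.03)
plan(p,[[g[0],g[1],.06,22.1],[g[0],g[1],.023,22.1]],step=.03)
```

```text
[ 0.48853786 -0.37939621  0.03      ] 0.04880092268534927
[[[8.5,0.0,0.1,2.5,-0.0],[8.5,0.1,0.2,5.0,-0.1],[8.5,0.1,0.3,7.5,-0.1],[8.5,0.2,0.4,10.0,-0.1],[8.5,0.2,0.4,11.9,-0.1]]]
[[[8.5,0.0,0.0,1.8,-0.0]]]
end [ 0.4886 -0.3792  0.0232 22.0775]
```

Request:
servo_tool(
  increments=[
    [[8.5,0.0,0.1,2.5,0.0],[8.5,0.1,0.2,5.0,0.0],[8.5,0.1,0.3,7.5,0.0],[8.5,0.2,0.4,9.5,0.0],[8.5,0.2,0.4,9.5,0.0]],
  ],
)

```text
t: 3.55
tool_pos: [0.4874, -0.3768, 0.0625]
tool_rot: [-1.752, -2.601, -0.002]
contact_force: [0.1, -0.4, -1.0]
opening: 0.0849
grip_force: 0.0
```

Run:
```python
from h import *
print(pose())
d=snap('wrist','w2')
i=d['img']; cv2.imwrite('pics/w2c.png',cv2.resize(i[150:400,120:440,::-1],None,fx=2,fy=2))
m=((i.min(2)>150)).astype(np.uint8)
n,l,st,ce=cv2.connectedComponentsWithStats(m)
for k in range(1,n):
    if st[k,4]>300: print(st[k],ce[k])
```

```text
[ 0.48743719 -0.37682302  0.06248129 22.07235221]
[ 238  187   81   85 4480] [278.50602679 230.29397321]
```

View pics/w2c.png

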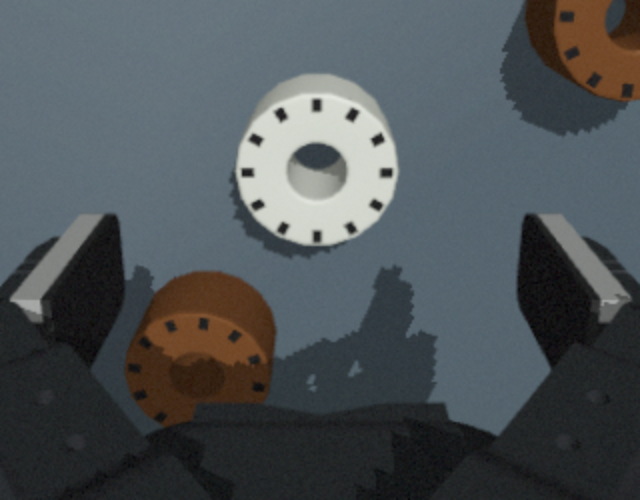

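The crop shows the white face centred at crop (317,171), which is pixel (278.4,235.4), and it sits clear between the pads.

Run:
```python
from h import *
d=load('w2'); g=atz(d,(278.4,235.4),.03); p=pose(); print(g)
K=d['mount']; print(K.round(4)); print('tcp px',proj(d,[p[:3]]))
plan(p,[[g[0],g[1],.0235,22.1]],step=.01,dec=2)
```

```text
[ 0.48874193 -0.38039309  0.03      ]
[[ 1.200e-03 -9.644e-01 -2.644e-01  6.670e-02]
 [ 1.000e+00  1.200e-03  2.000e-04  8.000e-04]
 [ 1.000e-04 -2.644e-01  9.644e-01 -1.586e-01]
 [ 0.000e+00  0.000e+00  0.000e+00  1.000e+00]]
tcp px [[279.10005348 254.67665639]]
[[[8.5,-0.05,-0.01,0.82,-0.0],[8.5,-0.09,-0.02,1.64,-0.0],[8.5,-0.14,-0.03,2.47,-0.0],[8.5,-0.18,-0.05,3.29,-0.0],[8.5,-0.23,-0.06,4.11,-0.0]]]
end [ 0.4887 -0.3804  0.0235 22.0621]
```

Request:
servo_tool(
  increments=[
    [[8.5,-0.1,0.0,0.8,0.0],[8.5,-0.2,0.0,1.6,0.0],[8.5,-0.2,0.0,2.5,0.0],[8.5,-0.2,0.0,3.3,0.0],[8.5,-0.2,0.0,4.1,0.0]],
  ],
  newtons=30,
)

```text
t: 4.1
tool_pos: [0.4893, -0.3816, 0.0235]
tool_rot: [-1.757, -2.604, -0.0]
contact_force: [-0.4, -0.7, -0.2]
opening: 0.0853
grip_force: 0.0
```

Request:
servo_tool(
  increments=[
    [[5.5,0,0,0,0],[5.2,0,0,0,0],[4.9,0,0,0,0],[4.6,0,0,0,0],[4.5,0,0,0,0]],
  ],
)

```text
t: 4.6
tool_pos: [0.4897, -0.3819, 0.0248]
tool_rot: [1.757, 2.604, -0.0]
contact_force: [0.2, 0.4, 0.1]
opening: 0.0453
grip_force: 0.0
```

Request:
servo_tool(
  increments=[
    [[4.5,0,0,0,0],[4.5,0,0,0,0],[4.5,0,0,0,0],[4.5,0,0,0,0],[4.5,0,0,0,0]],
  ],
)

```text
t: 5.1
tool_pos: [0.4895, -0.3816, 0.0243]
tool_rot: [-1.757, -2.604, 0.0]
contact_force: [-0.2, -0.1, 0.7]
opening: 0.0449
grip_force: 0.0
```

Run:
```python
from h import *
p=pose();print(p)
plan(p,[[p[0],p[1],.13,22.1],[.48,-.2,.25,22.1],[.50,.10,.20,22.1],[.5214,.1349,.15,22.1]],op=4.5)
```

```text
[ 0.48946504 -0.3816276   0.02430798 21.98304409]
[[[4.5,0.0,0.0,-3.5,-0.0],[4.5,0.0,0.0,-7.0,-0.1],[4.5,0.0,0.0,-10.6,-0.1],[4.5,3.4,1.2,-13.0,-0.1],[4.5,6.9,2.4,-15.4,-0.1]]]
[[[4.5,3.4,1.2,-2.4,-0.0],[4.5,6.9,2.3,-4.8,-0.0],[4.5,10.3,3.5,-7.2,-0.0],[4.5,14.2,5.4,-6.5,-0.0],[4.5,18.0,7.3,-5.7,-0.0]]]
[[[4.5,3.9,1.9,0.7,-0.0],[4.5,7.7,3.7,1.4,-0.0],[4.5,11.6,5.6,2.1,-0.0],[4.5,15.5,7.5,2.8,-0.0],[4.5,19.3,9.4,3.5,-0.0]]]
[[[4.5,1.3,1.6,2.5,-0.0],[4.5,2.5,3.3,5.0,-0.0]]]
end [ 0.5216  0.1353  0.1503 22.083 ]
```

Opening 45 mm with zero grip force: the ring is not held. I'll look.

Run:
```python
from h import *
snap('wrist','w3')
```

```text
(no output)
```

View pics/w3.png

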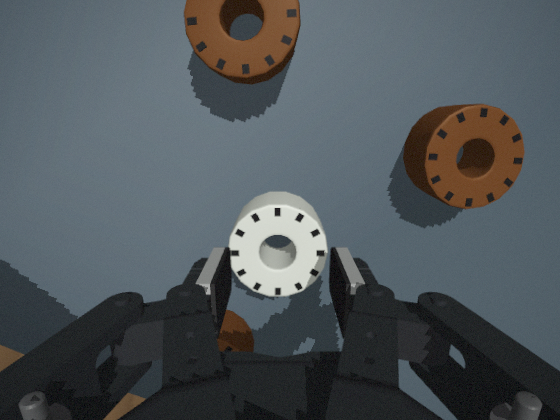

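The ring at (278,251) lies between the pads, which sit at about x=228 and x=330. I'll close further and watch the force.

Request:
servo_tool(
  increments=[
    [[4.2,0,0,0,0],[4.0,0,0,0,0],[4.0,0,0,0,0],[4.0,0,0,0,0]],
  ],
)

```text
t: 5.55
tool_pos: [0.4895, -0.3816, 0.0243]
tool_rot: [-1.757, -2.604, 0.0]
contact_force: [0.9, -0.5, -0.3]
opening: 0.0399
grip_force: 0.0
```

Run:
```python
from h import *
d=load('w3');print(atz(d,(278,251),.03),atz(d,(327.5,251),.03)-atz(d,(228.5,251),.03))
print(pose(), ctrl.get_obs()['opening'],ctrl.get_obs()['grip_force'])
```

```text
[ 0.48864073 -0.37982286  0.03      ] [0.04513338 0.01829472 0.        ]
[ 0.48945734 -0.38162175  0.0242972  21.98308702] 0.03991872689695764 0.0
```

Run:
```python
from h import *
d=snap('wrist','w4')
a=load('w3')['img'][180:340,180:380,::-1];b=d['img'][180:340,180:380,::-1]
cv2.imwrite('pics/w4c.png',cv2.resize(np.hstack([a,b]),None,fx=2,fy=2))
```

```text
(no output)
```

View pics/w4c.png

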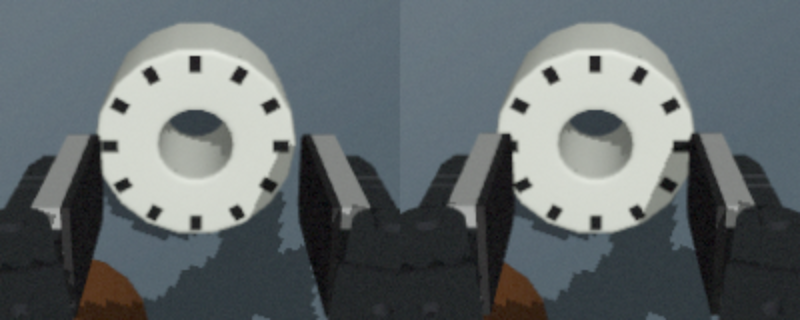

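Run:
```python
from h import *
d=load('w4'); M=np.linalg.inv(d['mount']); K,D=KD(d)
for y in(-.02,-.025):
  for x in(.011,-.011):
    for z in(.019,.009,0,-.01,-.02):
      P=M@[x,y,z,1]; u=cv2.projectPoints(P[:3].reshape(1,1,3),np.zeros(3),np.zeros(3),K,D)[0][0,0]
      print(y,x,z,u.round(0),'crop',((u-180)*2).round(0))
```

```text
-0.02 0.011 0.019 [242. 218.] crop [125.  77.]
-0.02 0.011 0.009 [240. 224.] crop [121.  88.]
-0.02 0.011 0 [238. 230.] crop [117.  99.]
-0.02 0.011 -0.01 [236. 237.] crop [111. 114.]
-0.02 0.011 -0.02 [233. 245.] crop [106. 129.]
-0.02 -0.011 0.019 [244. 255.] crop [127. 150.]
-0.02 -0.011 0.009 [242. 262.] crop [123. 165.]
-0.02 -0.011 0 [240. 270.] crop [119. 180.]
-0.02 -0.011 -0.01 [237. 279.] crop [115. 198.]
-0.02 -0.011 -0.02 [235. 289.] crop [110. 218.]
-0.025 0.011 0.019 [233. 218.] crop [107.  77.]
-0.025 0.011 0.009 [231. 224.] crop [102.  88.]
-0.025 0.011 0 [228. 230.] crop [97. 99.]
-0.025 0.011 -0.01 [225. 237.] crop [ 90. 113.]
-0.025 0.011 -0.02 [222. 245.] crop [ 83. 129.]
-0.025 -0.011 0.019 [235. 255.] crop [110. 150.]
-0.025 -0.011 0.009 [232. 262.] crop [105. 165.]
-0.025 -0.011 0 [230. 270.] crop [100. 179.]
-0.025 -0.011 -0.01 [227. 279.] crop [ 94. 198.]
-0.025 -0.011 -0.02 [224. 289.] crop [ 88. 218.]
```

The pads overlap the ring's top face in the picture. The pad spacing (89 px for 40 mm) puts the tips at a depth of about 0.150 m, which is about 19 mm *behind* the reported TCP rather than ahead. So the fingers closed above the ring. I'll open and go about 3 cm lower in small steps while watching the force.

Request:
servo_tool(
  increments=[
    [[6.5,0,0,0,0],[7.0,0,0,0,0],[7.0,0,0,0,0],[7.0,0,0,0.4,0],[7.0,0,0,0.8,0]],
  ],
)

```text
t: 6.1
tool_pos: [0.4895, -0.3817, 0.0161]
tool_rot: [1.757, 2.604, -0.0]
contact_force: [-0.2, 0.2, 0.5]
opening: 0.0699
grip_force: 0.0
```

Request:
servo_tool(
  increments=[
    [[7.0,0,0,0.2,0],[7.0,0,0,0.4,0],[7.0,0,0,0.6,0],[7.0,0,0,0.8,0],[7.0,0,0,0.8,0]],
  ],
)

```text
t: 6.6
tool_pos: [0.4893, -0.3814, 0.0079]
tool_rot: [-1.757, -2.604, -0.0]
contact_force: [-0.1, -1.0, -0.0]
opening: 0.07
grip_force: 0.0
```

TCP is at 8 mm with no contact, so the tips are indeed higher than described. I'll continue down.

Request:
servo_tool(
  increments=[
    [[7.0,0,0,0.3,0],[7.0,0,0,0.6,0],[7.0,0,0,0.9,0],[7.0,0,0,1.2,0],[7.0,0,0,1.4,0]],
  ],
)

```text
t: 7.1
tool_pos: [0.4893, -0.3815, -0.0062]
tool_rot: [-1.757, -2.604, -0.0]
contact_force: [-0.5, -0.2, 0.1]
opening: 0.0698
grip_force: 0.0
```

Request:
servo_tool(
  increments=[
    [[5.5,0,0,0,0],[5.2,0,0,0,0],[4.8,0,0,0,0],[4.6,0,0,0,0],[4.6,0,0,0,0]],
  ],
)

```text
t: 7.6
tool_pos: [0.4898, -0.3819, -0.0053]
tool_rot: [1.757, 2.604, -0.0]
contact_force: [0.1, 1.2, 1.4]
opening: 0.0493
grip_force: 31.3
```

The ring is gripped (49.3 mm, 31 N). I'll carry it high to the nest.

Run:
```python
from h import *
p=pose();print(p)
plan(p,[[p[0],p[1],.12,22.1],[.48,-.2,.27,22.1],[.5214,.1349,.26,22.1]],op=4.5,step=.04)
```

```text
[ 4.89755950e-01 -3.81887590e-01 -5.32670033e-03  2.19848362e+01]
[[[4.5,0.0,0.0,-3.1,-0.0],[4.5,0.0,0.0,-6.3,-0.1],[4.5,0.0,0.0,-9.4,-0.1],[4.5,0.0,0.0,-12.5,-0.1],[4.5,2.9,1.0,-15.0,-0.1]]]
[[[4.5,2.8,1.0,-2.5,-0.0],[4.5,5.7,2.0,-5.0,-0.0],[4.5,8.6,3.0,-7.5,-0.0],[4.5,11.5,3.9,-10.0,-0.0],[4.5,14.3,4.9,-12.5,-0.0]]]
[[[4.5,3.3,1.9,0.1,-0.0],[4.5,6.6,3.7,0.2,-0.0],[4.5,9.8,5.5,0.3,-0.0],[4.5,13.1,7.3,0.4,-0.0],[4.5,16.4,9.2,0.5,-0.0]]]
[[[4.5,3.3,1.8,0.1,-0.0],[4.5,6.5,3.6,0.2,-0.0],[4.5,9.8,5.4,0.4,-0.0],[4.5,13.1,7.3,0.5,-0.0]]]
end [ 0.5218  0.1351  0.2597 22.0848]
```

Request:
servo_tool(
  increments=[
    [[4.5,0.0,0.0,-1.5,0],[4.5,0.0,0.0,-4.0,0],[4.5,0.0,0.0,-7.5,0],[4.5,0.0,0.0,-11.5,0],[4.5,2.9,1.0,-15.0,0]],
  ],
)

```text
t: 8.1
tool_pos: [0.4881, -0.3533, 0.1477]
tool_rot: [1.759, 2.599, -0.002]
contact_force: [0.9, 1.3, -1.2]
opening: 0.0492
grip_force: 31.4
```

Request:
servo_tool(
  increments=[
    [[4.5,2.8,1.0,-2.5,0],[4.5,5.7,2.0,-5.0,0],[4.5,8.6,3.0,-7.5,0],[4.5,11.5,3.9,-10.0,0],[4.5,14.3,4.9,-12.5,0]],
  ],
)

```text
t: 8.6
tool_pos: [0.4792, -0.1986, 0.2711]
tool_rot: [1.757, 2.604, 0.0]
contact_force: [1.6, -0.7, -0.7]
opening: 0.0492
grip_force: 31.4
```

Request:
servo_tool(
  increments=[
    [[4.5,3.3,1.9,0.1,0],[4.5,6.6,3.7,0.2,0],[4.5,9.8,5.5,0.3,0],[4.5,13.1,7.3,0.4,0],[4.5,16.4,9.2,0.5,0]],
  ],
)

```text
t: 9.1
tool_pos: [0.5033, -0.012, 0.2652]
tool_rot: [1.757, 2.603, 0.001]
contact_force: [0.3, -0.1, -1.2]
opening: 0.0492
grip_force: 31.4
```

Request:
servo_tool(
  increments=[
    [[4.5,3.3,1.8,0.1,0],[4.5,6.5,3.6,0.2,0],[4.5,9.8,5.4,0.4,0],[4.5,12.0,6.7,0.5,0],[4.5,13.1,7.3,0.5,0]],
  ],
)

```text
t: 9.6
tool_pos: [0.5219, 0.1372, 0.2597]
tool_rot: [-1.754, -2.606, -0.0]
contact_force: [0.1, -0.7, -1.2]
opening: 0.049
grip_force: 31.4
```

Request:
servo_tool(
  increments=[
    [[4.5,0,0,0,0],[4.5,0,0,0,0],[4.5,0,0,0,0]],
  ],
)

```text
t: 9.9
tool_pos: [0.5224, 0.1341, 0.2596]
tool_rot: [1.759, 2.603, -0.0]
contact_force: [-0.8, 0.5, -0.8]
opening: 0.0492
grip_force: 31.4
```

Run:
```python
from h import *
print(pose())
d=snap('wrist','w5')
cv2.imwrite('pics/w5c.png',cv2.resize(d['img'][60:360,80:480,::-1],None,fx=2,fy=2,interpolation=cv2.INTER_CUBIC))
```

```text
[ 0.52241389  0.13409166  0.2595631  21.89647773]
```

View pics/w5c.png

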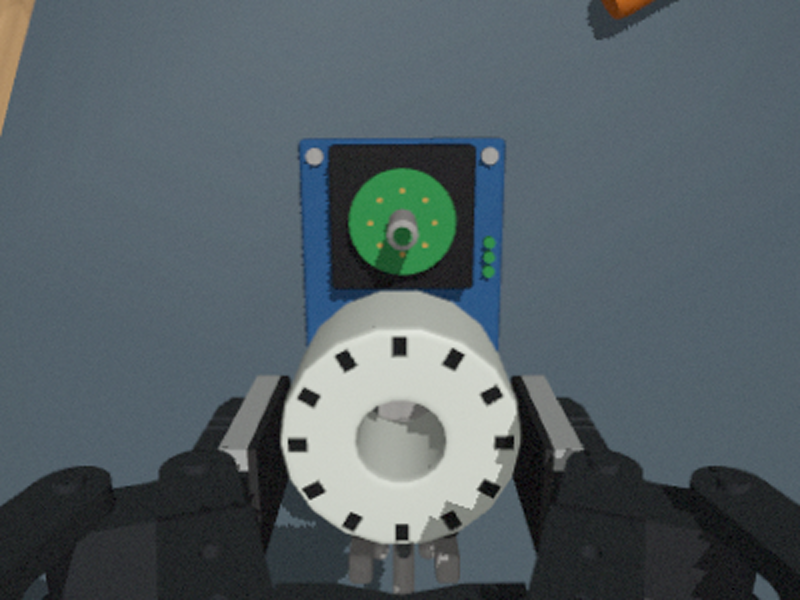

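The wrist view shows the ring face in the hand centred at crop (400,435). The shaft tip is at (402,235), the green disc is centred at (402.5,221.5), and the base's top edge is level from (299,140) to (505,140).

```bash
cat > m.py <<'E'
from h import *
d=load('w5'); t=lambda x,y:((x+.5)/2-.5+80,(y+.5)/2-.5+60)
p=np.array([.52241,.13409,.25956])
print('shafttop',atz(d,t(402,235),.087),'disc',atz(d,t(402.5,221.5),.045))
for z in(.0355,.03): g=atz(d,t(400,435),p[2]+z); print('ring',g)
print('w', np.linalg.norm(atz(d,t(282,435),p[2]+.0355)-atz(d,t(519,435),p[2]+.0355)))
A,B=atz(d,t(299,140),.012),atz(d,t(505,140),.012); print(A,B,np.degrees(np.arctan2(*(A-B)[1::-1])),np.linalg.norm(A-B))
E
python3 m.py
```

```text
shafttop [0.52175506 0.14022912 0.087     ] disc [0.52212103 0.14033921 0.045     ]
ring [0.52197695 0.13727903 0.29506   ]
ring [0.52303741 0.13464175 0.28956   ]
w 0.048137524058565744
[0.44891184 0.15777832 0.012     ] [0.56232354 0.20353716 0.012     ] -158.02713131135368 0.12229507041581322
```

Request:
servo_tool(
  increments=[
    [[4.5,0.1,0.0,0.5,0],[4.5,0.2,0.1,3.0,0],[4.5,0.3,0.1,7.0,0],[4.5,0.4,0.1,11.0,0],[4.5,0.4,0.1,15.0,0]],
  ],
)

```text
t: 10.45
tool_pos: [0.5217, 0.1389, 0.1078]
tool_rot: [1.758, 2.603, 0.001]
contact_force: [-0.5, 0.6, -0.9]
opening: 0.0494
grip_force: 31.4
```

Request:
servo_tool(
  increments=[
    [[4.5,0,0,1.2,0],[4.5,0,0,1.7,0],[4.5,0,0,1.7,0],[4.5,0,0,1.7,0]],
  ],
)

```text
t: 10.85
tool_pos: [0.5237, 0.1395, 0.0949]
tool_rot: [1.756, 2.601, 0.004]
contact_force: [-0.2, -0.1, -1.5]
opening: 0.0495
grip_force: 31.6
```

Request:
servo_tool(
  increments=[
    [[4.5,0,0,0.2,0],[4.5,0,0,0.4,0],[4.5,0,0,0.6,0],[4.5,0,0,0.7,0],[4.5,0,0,0.8,0]],
  ],
)

```text
t: 11.35
tool_pos: [0.5217, 0.1393, 0.0842]
tool_rot: [-1.757, -2.604, 0.0]
contact_force: [-0.5, 0.3, -0.9]
opening: 0.0491
grip_force: 31.6
```

Request:
servo_tool(
  increments=[
    [[4.5,0,0,0.1,0],[4.5,0,0,0.2,0],[4.5,0,0,0.3,0],[4.5,0,0,0.4,0],[4.5,0,0,0.4,0]],
  ],
)

```text
t: 11.85
tool_pos: [0.5217, 0.1393, 0.0801]
tool_rot: [-1.757, -2.604, 0.0]
contact_force: [-0.3, 0.5, -0.7]
opening: 0.0487
grip_force: 31.6
```

Request:
servo_tool(
  increments=[
    [[4.5,0,0,0.1,0],[4.5,0,0,0.2,0],[4.5,0,0,0.2,0]],
  ],
)

```text
t: 12.15
tool_pos: [0.5217, 0.1393, 0.0781]
tool_rot: [-1.757, -2.604, 0.0]
contact_force: [-0.0, 0.1, -1.0]
opening: 0.0496
grip_force: 31.6
```

Request:
servo_tool(
  increments=[
    [[4.5,0,0,0.1,0],[4.5,0,0,0.2,0],[4.5,0,0,0.3,0],[4.5,0,0,0.3,0]],
  ],
)

```text
t: 12.55
tool_pos: [0.5216, 0.1393, 0.0751]
tool_rot: [-1.757, -2.604, 0.0]
contact_force: [-0.7, 0.0, -1.0]
opening: 0.0486
grip_force: 31.6
```

Run:
```python
from h import *
print(pose(),ctrl.get_obs()['contact_force'])
d=snap('wrist','w6')
cv2.imwrite('pics/w6c.png',cv2.resize(d['img'][180:360,170:390,::-1],None,fx=3,fy=3,interpolation=cv2.INTER_CUBIC))
```

```text
[ 0.52164962  0.13933177  0.07507195 21.98292506] [-0.73304632  0.04730575 -1.00221478]
```

View pics/w6c.png

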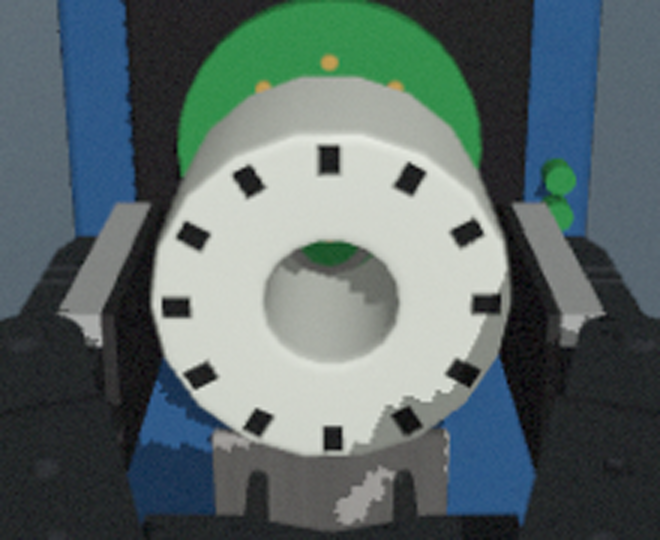

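The bore shows the shaft's dark-green tip face at (330,252), its taper edge at about (330,265), centred sideways (the bore centre is at x≈331). So the ring is over the shaft with no contact force.

Run:
```python
from h import *
d=load('w6'); t=lambda x,y:((x+.5)/3-.5+170,(y+.5)/3-.5+180)
p=np.array([.52165,.13933,.07507]); X=np.array([-.375,.927]);Y=np.array([.927,.375])
for dl in(0,.005):   # camera height error: shift planes instead
  for n,q,z in[('tiprear',(330,265),.087),('ringtop',(330.5,294),p[2]+.0355),('bore',(331,301),p[2]+.0355)]:
    g=atz(d,t(*q),z-dl)[:2]-p[:2]; print(dl,n,g@X,g@Y)
```

```text
0 tiprear -0.004161850406635074 0.0007425193699337122
0 ringtop 0.0029121891614461264 0.0008362370608619614
0 bore 0.0018612118029688405 0.0009044172509154542
0.005 tiprear -0.006575084165939934 0.000737240449333358
0.005 ringtop 0.00032425198323303883 0.0008337534660016299
0.005 bore -0.0007694059219433698 0.0009047024766790234
```

Request:
servo_tool(
  increments=[
    [[4.5,-0.05,0,0.2,0],[4.5,-0.05,0,0.4,0],[4.5,-0.05,0,0.6,0],[4.5,-0.05,0,0.8,0],[4.5,-0.05,0,0.8,0]],
  ],
)

```text
t: 13.1
tool_pos: [0.5216, 0.1388, 0.0668]
tool_rot: [-1.757, -2.604, 0.001]
contact_force: [-1.0, 0.2, -0.7]
opening: 0.0492
grip_force: 31.6
```

Request:
servo_tool(
  increments=[
    [[4.5,0,0,0.2,0],[4.5,0,0,0.4,0],[4.5,0,0,0.6,0],[4.5,0,0,0.8,0],[4.5,0,0,0.8,0]],
  ],
)

```text
t: 13.6
tool_pos: [0.5217, 0.1389, 0.0589]
tool_rot: [-1.757, -2.604, 0.001]
contact_force: [-0.1, 0.5, -1.1]
opening: 0.0488
grip_force: 31.6
```

Request:
servo_tool(
  increments=[
    [[4.5,0,0,0.3,0],[4.5,0,0,0.6,0],[4.5,0,0,0.9,0],[4.5,0,0,1.2,0],[4.5,0,0,1.4,0]],
  ],
)

```text
t: 14.1
tool_pos: [0.5218, 0.1388, 0.0448]
tool_rot: [-1.757, -2.604, 0.001]
contact_force: [-0.6, -0.1, -0.7]
opening: 0.0491
grip_force: 31.6
```

Request:
servo_tool(
  increments=[
    [[4.5,0,0,0.1,0],[4.5,0,0,0.2,0],[4.5,0,0,0.3,0],[4.5,0,0,0.3,0]],
  ],
)

```text
t: 14.5
tool_pos: [0.5219, 0.1389, 0.0422]
tool_rot: [-1.757, -2.604, 0.0]
contact_force: [-0.8, -0.8, -1.6]
opening: 0.049
grip_force: 31.6
```

Request:
servo_tool(
  increments=[
    [[4.5,0,0,0.1,0],[4.5,0,0,0.1,0],[4.5,0,0,0.2,0],[4.5,0,0,0.2,0]],
  ],
)

```text
t: 14.9
tool_pos: [0.5219, 0.1389, 0.0402]
tool_rot: [-1.757, -2.604, 0.0]
contact_force: [0.1, 0.5, -0.8]
opening: 0.0492
grip_force: 31.6
```

Request:
servo_tool(
  increments=[
    [[4.5,0,0,0.1,0],[4.5,0,0,0.1,0],[4.5,0,0,0.1,0]],
  ],
)

```text
t: 15.2
tool_pos: [0.5221, 0.1389, 0.0395]
tool_rot: [1.757, 2.604, 0.0]
contact_force: [-0.3, -0.6, 1.0]
opening: 0.0489
grip_force: 31.7
```

Request:
servo_tool(
  increments=[
    [[4.5,0,0,0.05,0],[4.5,0,0,0.1,0],[4.5,0,0,0.1,0]],
  ],
)

```text
t: 15.5
tool_pos: [0.5222, 0.1389, 0.0386]
tool_rot: [1.757, 2.604, 0.0]
contact_force: [-1.0, 0.3, 2.5]
opening: 0.0492
grip_force: 31.8
```

Run:
```python
from h import *
print(pose(),ctrl.get_obs()['contact_force'])
# refine handle estimate from scene image: predict grip positions for angles
d=load('sc0')
v=np.array([.5520,.0625]);th=np.radians(112.0)
seat=np.array([.5221,.1388]); e=np.array([np.cos(th),np.sin(th)]); o=seat-.08*e; print('nest origin',o)
for j in(0,.1,.2):
  a=np.radians(172)-j
  P=[np.r_[o+e*(-.078+r*np.cos(a)),.097+r*np.sin(a)] for r in(.062,.130)]
  for f in('sc0','top0'): print(j,f,proj(load(f),P).round(1).tolist())
print(proj(d,[np.r_[o-.078*e,.097],np.r_[seat,.087]]),proj(load('top0'),[np.r_[o-.078*e,.097],np.r_[seat,.087]]))
for f in('sc0','top0'):
  i=load(f)['img'].astype(int); m=(i[:,:,0]>150)&(i[:,:,1]<60)
  m[:, 330:]=0; m[:190 if f=='top0' else 195]=0; m[:, :230]=0; m[250:]=0
  ys,xs=np.nonzero(m); c=np.c_[xs,ys]; print(f,len(c),c.mean(0),c.min(0),c.max(0))
```

```text
[ 0.52215223  0.13890569  0.03857288 21.98230243] [-1.00386526  0.34765202  2.45359018]
nest origin [0.55206853 0.06462529]
0 sc0 [[272.0, 213.1], [251.4, 221.5]]
0 top0 [[290.6, 208.4], [311.0, 199.4]]
0.1 sc0 [[272.3, 210.8], [252.0, 216.6]]
0.1 top0 [[290.3, 208.4], [310.5, 199.4]]
0.2 sc0 [[272.8, 208.5], [253.0, 211.5]]
0.2 top0 [[289.8, 208.6], [309.6, 199.6]]
[[289.61795707 205.92148108]
 [330.54110901 185.55075152]] [[272.17455815 216.47437059]
 [225.2402261  236.94096596]]
sc0 101 [263.         214.30693069] [253 210] [272 218]
top0 109 [301.26605505 204.28440367] [293 199] [310 210]
```

Contact force is about +3 N, so the ring is resting on the plate. I'll release, retreat upward and head for the handle.

Request:
servo_tool(
  increments=[
    [[5.0,0,0,0,0],[5.5,0,0,0,0],[6.5,0,0,0,0],[7.0,0,0,0,0],[7.0,0,0,0,0]],
  ],
)

```text
t: 16.0
tool_pos: [0.5219, 0.1389, 0.0382]
tool_rot: [-1.757, -2.604, 0.0]
contact_force: [0.3, 0.6, -0.5]
opening: 0.0701
grip_force: 0.0
```

Request:
servo_tool(
  increments=[
    [[7.0,0,0,-0.5,0],[7.0,0,0,-1.5,0],[7.0,0,0,-3.5,0],[7.0,0,0,-6.5,0],[7.0,0,0,-10.5,0]],
  ],
)

```text
t: 16.5
tool_pos: [0.5207, 0.1387, 0.1434]
tool_rot: [-1.756, -2.602, 0.003]
contact_force: [0.9, -0.2, -0.4]
opening: 0.07
grip_force: 0.0
```

Request:
servo_tool(
  increments=[
    [[7.0,0,0,-4,0],[7.0,0,0,-8,0],[7.0,0,0,-11,0],[7.0,0,0,-11.5,0],[7.0,0,0,-11.5,0]],
  ],
)

```text
t: 17.0
tool_pos: [0.5226, 0.139, 0.2602]
tool_rot: [1.756, 2.602, 0.004]
contact_force: [0.6, -0.8, 0.3]
opening: 0.0696
grip_force: 0.0
```

Run:
```python
from h import *
p=pose(); print(p)
d=snap('wrist','w7'); 
# ring top predicted
print(proj(d,[[.5221,.1388,.075],[.5221,.1388,.087]]))
i=d['img']; m=(i.min(2)>150).astype(np.uint8)
n,l,st,ce=cv2.connectedComponentsWithStats(m)
for k in range(1,n):
    if st[k,4]>300: print(st[k],ce[k])
plan(p,[[.58,0,.26,22],[.6203,-.1041,.25,22],[.6203,-.1041,.15,22]],op=7,step=.045)
```

```text
[ 0.52262709  0.13899148  0.26022936 21.98569252]
[[277.98927488 180.584892  ]
 [277.96115287 182.86290885]]
[ 256  154   47   49 1400] [279.16428571 177.38357143]
[256 238  46  35 970] [278.76494845 251.16597938]
[[[7.0,-3.8,0.0,0.0,-0.0],[7.0,-7.5,0.1,0.0,-0.0],[7.0,-11.3,0.1,0.0,-0.0],[7.0,-15.0,0.1,0.0,-0.0],[7.0,-18.8,0.1,0.4,-0.0]]]
[[[7.0,-3.7,-0.1,0.3,-0.0],[7.0,-7.4,-0.1,0.6,-0.0],[7.0,-7.4,-0.1,4.0,-0.0],[7.0,-7.4,-0.1,7.3,-0.0],[7.0,-7.4,-0.1,10.6,-0.0]]]
end [ 0.6207 -0.104   0.1502 21.9857]
```

The ring sits at the predicted place. On to the handle.

Request:
servo_tool(
  increments=[
    [[7.0,-3.8,0,0,0],[7.0,-7.5,0.1,0,0],[7.0,-11.3,0.1,0,0],[7.0,-15.0,0.1,0,0],[7.0,-18.8,0.1,0.4,0]],
  ],
)

```text
t: 17.55
tool_pos: [0.5927, -0.0363, 0.2518]
tool_rot: [-1.755, -2.602, 0.002]
contact_force: [-0.1, 1.2, 1.1]
opening: 0.0695
grip_force: 0.0
```

Request:
servo_tool(
  increments=[
    [[7.0,-3.7,0,0.3,0],[7.0,-7.4,0,0.6,0],[7.0,-7.4,0,3.0,0],[7.0,-7.4,0,6.0,0],[7.0,-7.4,0,8.0,0]],
  ],
)

```text
t: 18.05
tool_pos: [0.6185, -0.1035, 0.1687]
tool_rot: [-1.754, -2.598, 0.004]
contact_force: [0.1, 0.4, 0.7]
opening: 0.0696
grip_force: 0.0
```

Request:
servo_tool(
  increments=[
    [[7.0,0,0,0,0],[7.0,0,0,0,0]],
  ],
)

```text
t: 18.25
tool_pos: [0.6199, -0.1034, 0.1724]
tool_rot: [-1.755, -2.601, 0.002]
contact_force: [0.3, 0.9, 0.1]
opening: 0.0702
grip_force: 0.0
```

Run:
```python
from h import *
p=pose(); print(p)
d=snap('wrist','w8'); 
i=d['img'].astype(int); m=((i[:,:,0]>110)&(i[:,:,1]<60)&(i[:,:,2]<60)).astype(np.uint8)
n,l,st,ce=cv2.connectedComponentsWithStats(m)
for k in range(1,n):
    if st[k,4]>100: print(st[k],ce[k])
e=np.array([np.cos(np.radians(112)),np.sin(np.radians(112))]);o=np.array([.5221,.1389])-.08*e
for j in(0,.1,.2):
  a=np.radians(172)-j
  print(j,proj(d,[np.r_[o+e*(-.078+r*np.cos(a)),.097+r*np.sin(a)] for r in(.062,.1,.130)]).round(1).tolist())
cv2.imwrite('pics/w8c.png',d['img'][:,:,::-1])
```

```text
[ 0.61992538 -0.10337467  0.17239289 21.98377501]
[ 264  154   33  100 2858] [280.17284815 203.84359692]
0 [[279.1, 153.1], [279.0, 209.4], [279.0, 252.3]]
0.1 [[279.0, 152.4], [278.9, 210.7], [278.9, 256.5]]
0.2 [[279.0, 150.5], [278.8, 210.6], [278.7, 259.1]]
```

View pics/w8c.png

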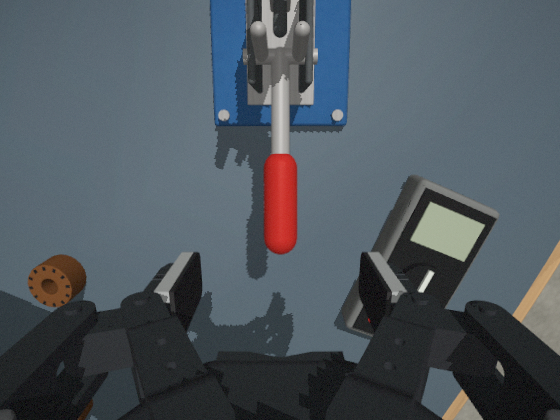

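The handle's red grip spans (264–297, 154–254), centred between the open pads, which matches an angle of about 0.1. I'll lower and grip.

Request:
servo_tool(
  increments=[
    [[7.0,0,0,2.0,0],[7.0,0,0,4.0,0],[7.0,0,0,6.0,0],[7.0,0,0,7.5,0],[7.0,0,0,8.1,0]],
  ],
)

```text
t: 18.8
tool_pos: [0.6206, -0.1035, 0.0925]
tool_rot: [-1.756, -2.604, 0.001]
contact_force: [-1.3, -0.4, -0.4]
opening: 0.0702
grip_force: 0.0
```

Request:
servo_tool(
  increments=[
    [[5.0,0,0,0,0],[3.5,0,0,0,0],[2.8,0,0,0,0],[2.4,0,0,0,0],[2.0,0,0,0,0]],
  ],
  newtons=25,
)

```text
t: 19.3
tool_pos: [0.6205, -0.1047, 0.0938]
tool_rot: [1.757, 2.604, -0.004]
contact_force: [-3.0, -3.0, 0.3]
opening: 0.0207
grip_force: 24.5
```

Request:
servo_tool(
  increments=[
    [[1.8,0,0,0,0],[1.8,0,0,0,0],[1.8,0,0,0,0]],
  ],
)

```text
t: 19.6
tool_pos: [0.6205, -0.1047, 0.0935]
tool_rot: [-1.757, -2.604, 0.003]
contact_force: [-2.9, -4.2, 1.9]
opening: 0.0213
grip_force: 24.6
```

```bash
cat > arc.py <<'E'
from h import *
# tool x = nest +x, tool z down. r, pivot in nest; TCP sits h below the axis
def arc(j0,j1,n,r=.107,dz=0):
    a=lambda j:np.radians(172)-j
    js=j0+(j1-j0)*np.arange(1,n+1)/n; c=j0
    for i in range(0,n,5):
        print([[1.8,round(100*r*(np.cos(a(j))-np.cos(a(c))),2),0,round(-100*r*(np.sin(a(j))-np.sin(a(c))),2),0] for j in js[i:i+5]]); c=js[min(i+4,n-1)]
E
python3 - <<'E'
from arc import *
print(pose())
e=np.array([np.cos(np.radians(112)),np.sin(np.radians(112))]);o=np.array([.5221,.1389])-.08*e
print((pose()[:2]-o)@e, (pose()[:2]-o)@np.array([-e[1],e[0]]))
arc(.1,1.6,30)
E
```

```text
[ 0.62046796 -0.1046845   0.09351634 21.974967  ]
-0.18269690237313996 4.317087831689905e-05
[[1.8, np.float64(0.14), 0, np.float64(-0.52), 0], [1.8, np.float64(0.31), 0, np.float64(-1.03), 0], [1.8, np.float64(0.5), 0, np.float64(-1.52), 0], [1.8, np.float64(0.71), 0, np.float64(-2.01), 0], [1.8, np.float64(0.95), 0, np.float64(-2.49), 0]]
[[1.8, np.float64(0.26), 0, np.float64(-0.47), 0], [1.8, np.float64(0.55), 0, np.float64(-0.92), 0], [1.8, np.float64(0.86), 0, np.float64(-1.35), 0], [1.8, np.float64(1.19), 0, np.float64(-1.78), 0], [1.8, np.float64(1.54), 0, np.float64(-2.18), 0]]
[[1.8, np.float64(0.37), 0, np.float64(-0.39), 0], [1.8, np.float64(0.76), 0, np.float64(-0.75), 0], [1.8, np.float64(1.17), 0, np.float64(-1.1), 0], [1.8, np.float64(1.59), 0, np.float64(-1.43), 0], [1.8, np.float64(2.03), 0, np.float64(-1.73), 0]]
[[1.8, np.float64(0.45), 0, np.float64(-0.28), 0], [1.8, np.float64(0.92), 0, np.float64(-0.54), 0], [1.8, np.float64(1.4), 0, np.float64(-0.78), 0], [1.8, np.float64(1.89), 0, np.float64(-0.99), 0], [1.8, np.float64(2.4), 0, np.float64(-1.18), 0]]
[[1.8, np.float64(0.51), 0, np.float64(-0.16), 0], [1.8, np.float64(1.03), 0, np.float64(-0.3), 0], [1.8, np.float64(1.55), 0, np.float64(-0.41), 0], [1.8, np.float64(2.08), 0, np.float64(-0.49), 0], [1.8, np.float64(2.61), 0, np.float64(-0.55), 0]]
[[1.8, np.float64(0.53), 0, np.float64(-0.03), 0], [1.8, np.float64(1.07), 0, np.float64(-0.03), 0], [1.8, np.float64(1.6), 0, np.float64(-0.01), 0], [1.8, np.float64(2.14), 0, np.float64(0.04), 0], [1.8, np.float64(2.67), 0, np.float64(0.12), 0]]
```

Request:
servo_tool(
  increments=[
    [[1.8,0.14,0,-0.5,0],[1.8,0.3,0,-1.0,0],[1.8,0.5,0,-1.5,0],[1.8,0.7,0,-2.0,0],[1.8,0.95,0,-2.5,0]],
  ],
)

```text
t: 20.1
tool_pos: [0.6164, -0.0946, 0.1179]
tool_rot: [-1.756, -2.602, 0.002]
contact_force: [-3.7, -3.1, -3.6]
opening: 0.0207
grip_force: 24.6
```

Request:
servo_tool(
  increments=[
    [[1.8,0.25,0,-0.45,0],[1.8,0.55,0,-0.9,0],[1.8,0.85,0,-1.35,0],[1.8,1.2,0,-1.8,0],[1.8,1.55,0,-2.2,0]],
  ],
)

```text
t: 20.6
tool_pos: [0.6103, -0.0797, 0.1398]
tool_rot: [-1.755, -2.602, 0.001]
contact_force: [-5.0, -2.3, -4.1]
opening: 0.0207
grip_force: 24.6
```

Request:
servo_tool(
  increments=[
    [[1.8,0.35,-0.02,-0.4,0],[1.8,0.75,-0.04,-0.75,0],[1.8,1.15,-0.05,-1.1,0],[1.8,1.6,-0.05,-1.4,0],[1.8,2.0,-0.05,-1.7,0]],
  ],
)

```text
t: 21.1
tool_pos: [0.6031, -0.0618, 0.1574]
tool_rot: [-1.757, -2.603, 0.001]
contact_force: [-5.6, -2.6, -3.9]
opening: 0.0204
grip_force: 24.6
```

Request:
servo_tool(
  increments=[
    [[1.8,0.45,0,-0.3,0],[1.8,0.9,0,-0.55,0],[1.8,1.4,0,-0.8,0],[1.8,1.9,0,-1.0,0],[1.8,2.4,0,-1.2,0]],
  ],
)

```text
t: 21.6
tool_pos: [0.5944, -0.0401, 0.17]
tool_rot: [1.757, 2.604, -0.002]
contact_force: [-5.2, -2.8, -3.1]
opening: 0.0205
grip_force: 24.5
```

```bash
cat > st.py <<'E'
from arc import *
p=pose(); print(p, ctrl.get_obs()['contact_force'])
e=np.array([np.cos(np.radians(112)),np.sin(np.radians(112))]);o=np.array([.5221,.1389])-.08*e
x=(p[:2]-o)@e+.078
for h in(.031,.029): z=p[2]+h-.097; print('r',np.hypot(x,z),'j',np.radians(172)-np.arctan2(z,x),'y',(p[:2]-o)@np.array([-e[1],e[0]]))
E
python3 st.py
```

```text
[ 0.59437504 -0.04006833  0.17003061 21.9728329 ] [-5.22409927 -2.76470622 -3.10389841]
r 0.10976408997599812 j 1.1065293818034723 y 3.0462208022328246e-05
r 0.10787044549590942 j 1.1006154349017416 y 3.0462208022328246e-05
```

Request:
servo_tool(
  increments=[
    [[1.8,0.5,0,-0.15,0],[1.8,1.0,0,-0.3,0],[1.8,1.55,0,-0.4,0],[1.8,2.1,0,-0.5,0],[1.8,2.6,0,-0.55,0]],
  ],
)

```text
t: 22.1
tool_pos: [0.5848, -0.0163, 0.1761]
tool_rot: [1.757, 2.603, -0.003]
contact_force: [-7.0, -3.6, -2.7]
opening: 0.0186
grip_force: 21.4
```

Request:
servo_tool(
  increments=[
    [[1.8,0.35,0,-0.02,0],[1.8,0.7,0,-0.03,0],[1.8,1.05,0,-0.03,0],[1.8,1.4,0,-0.02,0],[1.8,1.75,0,0.0,0]],
  ],
)

```text
t: 22.6
tool_pos: [0.5801, 0.0012, 0.1768]
tool_rot: [1.755, 2.601, 0.006]
contact_force: [0.5, 0.4, -0.5]
opening: 0.0183
grip_force: 0.0
```

```bash
python3 st.py
```

```text
[5.80106881e-01 1.18400039e-03 1.76773195e-01 2.19947820e+01] [ 0.51021363  0.4292923  -0.47437573]
r 0.11110515160517725 j 1.508490847886435 y -0.0021937219817417296
r 0.10911123651034298 j 1.5099067216050635 y -0.0021937219817417296
```

The pads slipped off the handle near the jaw contact point. I'll locate the handle numerically.

```bash
cat > hj.py <<'E'
from arc import *
e=np.array([np.cos(np.radians(112)),np.sin(np.radians(112))]);o=np.array([.5221,.1389])-.08*e
def pred(d,j):
    a=np.radians(172)-j
    return proj(d,[np.r_[o+e*(-.078+r*np.cos(a)),.097+r*np.sin(a)] for r in(.062,.130)])
def red(f,lo=(200,150),hi=(340,260)):
    i=load(f)['img'].astype(int); m=(i[:,:,0]>110)&(i[:,:,1]<70)&(i[:,:,2]<70)
    ys,xs=np.nonzero(m); k=(xs>lo[0])&(xs<hi[0])&(ys>lo[1])&(ys<hi[1]); return np.c_[xs,ys][k]
def show(f):
    c=red(f); print(f,len(c))
    if len(c): print(c.mean(0).round(1),c.min(0),c.max(0))
E
python3 - <<'E'
from hj import *
for n in('scene','top','wrist'):
    f=n+'1'; snap(n,f); show(f) if n!='wrist' else None
    if n=='wrist':
        c=red(f,(0,0),(560,420)); print(len(c),c.mean(0) if len(c) else'', c.min(0) if len(c) else '',c.max(0) if len(c) else '')
    for j in(1.2,1.3,1.4,1.5,1.6): print(j,pred(load(f),j).round(1).tolist())
E
```

```text
scene1 188
[278.  172.4] [218 151] [290 186]
1.2 [[285.8, 187.6], [281.2, 166.1]]
1.3 [[287.5, 186.3], [285.0, 163.3]]
1.4 [[289.3, 185.2], [288.9, 161.0]]
1.5 [[291.1, 184.2], [292.7, 159.2]]
1.6 [[292.8, 183.6], [296.4, 157.9]]
top1 434
[267.6 209.6] [238 160] [330 259]
1.2 [[276.3, 213.8], [281.4, 210.6]]
1.3 [[274.4, 214.6], [277.2, 212.4]]
1.4 [[272.5, 215.4], [273.0, 214.2]]
1.5 [[270.6, 216.3], [268.7, 216.0]]
1.6 [[268.7, 217.1], [264.5, 217.9]]
2496 [272.41826923 311.52083333] [252 259] [297 356]
1.2 [[275.5, 274.4], [274.1, 382.1]]
1.3 [[275.5, 265.7], [273.9, 360.8]]
1.4 [[275.4, 256.1], [273.7, 334.6]]
1.5 [[275.4, 245.9], [273.6, 304.1]]
1.6 [[275.4, 235.1], [273.5, 270.1]]
```

Run:
```python
from hj import *
i=load('scene1')['img'].astype(int); m=((i[:,:,0]>110)&(i[:,:,1]<60)&(i[:,:,2]<60)).astype(np.uint8)
n,l,st,ce=cv2.connectedComponentsWithStats(m[145:230,250:340])
for k in range(1,n):
    if st[k,4]>8: print(st[k]+[250,145,0,0,0],ce[k]+[250,145])
i=load('scene1')['img'][155:190,268:304]
for r in i[::3]: print(' '.join('R' if q[0]>1.8*max(q[1],q[2]) and q[0]>60 else ('#' if q.max()<60 else '.') for q in r))
i=load('wrist1')['img'][230:400:6,200:350:5]
for r in i: print(''.join('R' if q[0]>1.8*max(q[1],q[2]) and q[0]>60 else ('#' if q.max()<60 else 'w' if q.min()>150 else '.') for q in r))
```

```text
[282 165   8  22 141] [285.80141844 175.22695035]
. . . . . . . . . . . . . . . . . . # # . # . . . . . . . . . . . # # #
. . . . . . . . . . . . . . . . . . . . . . . # # # # # # # # # # # # #
. . . . . . . . . . . . . . . . . . . . . # . # # . . . . . # # . . . .
. . . . . . . . . . . . . . . . . R R R . . . # . . . . . . . # . . . .
. . . . . . . . . . . . . . R R R R R R R R . . . . . . . . . # . . . .
. . . . . . . . . . . . . . R R R R R R R R . . . . . . . . # # . . . .
. . . . . . . . . . . . . . R R R R R R R R . . . . . . . . . . . . . .
. . . . . . . . . . . . . . R R R R R R R R . . . . . . . . . . . . . .
. . . . . . . . . . . . . . . R R R R R R R . . . . . . . . . . . . . .
. . . . . . . . . . . . . . . R R R R R R R R . . . . . . . . . . . . .
. . . . . . . . . . . . . . . . R R R R R R . . . . . . . . . . . . . .
. . . . . . . . . . . . . . . . . . . . . . . . . . . . . . . . . . . .
.....ww..................ww...
..............................
..............................
............#.................
...........##.......#.........
......##...##.RRR...##...##...
...........##RRRRRR.##...#....
.....###...##RRRRRR.##...###..
.....##....##RRRRRRR##...###..
....#####..##RRRRRRR##..######
..########.#RRRRRRRR##.####.##
.###########RRRRRRRR.#########
############RRRRRRRR.#########
############RRRRRRRR.#########
############RRRRRRRR.#########
############RRRRRRRR.#########
############RRRRRRRR.#########
##########..RRRRRRRRR#.#######
##########.RRRRRRRRRR..#######
##########RRRRRRRRRRR..#######
##########.RRRRRRRRRR..#######
###############RRR############
##############################
##############################
##############################
##############################
##############################
##############################
##############################
```

The handle rests by itself at about 1.28, where the jaw meets the ring. I'll open, move back 2.3 cm onto it, 1.4 cm deeper and 2 mm sideways, and regrip harder.

Request:
servo_tool(
  increments=[
    [[4.0,0,-0.1,0,0],[5.0,0,-0.2,0,0],[5.0,0,-0.2,0,0],[5.0,-0.5,-0.2,0.3,0],[5.0,-1.2,-0.2,0.7,0]],
  ],
)

```text
t: 23.25
tool_pos: [0.5813, -0.0117, 0.1677]
tool_rot: [1.756, 2.604, 0.0]
contact_force: [0.4, -0.0, 0.1]
opening: 0.0498
grip_force: 0.0
```

Request:
servo_tool(
  increments=[
    [[5.0,-0.5,0,0.3,0],[5.0,-0.9,0,0.6,0],[5.0,-1.1,0,0.7,0],[5.0,-1.1,0,0.7,0]],
  ],
)

```text
t: 23.65
tool_pos: [0.5851, -0.022, 0.1604]
tool_rot: [-1.757, -2.603, 0.0]
contact_force: [-0.9, 0.3, -1.2]
opening: 0.0501
grip_force: 0.0
```

```bash
python3 st.py
python3 - <<'E'
from hj import *
snap('wrist','wa'); i=load('wa')['img'][220:400:6,180:380:5]
print(pred(load('wa'),1.28))
for r in i: print(''.join('R' if q[0]>1.8*max(q[1],q[2]) and q[0]>60 else ('#' if q.max()<60 else 'w' if q.min()>150 else '.') for q in r))
E
```

```text
[ 0.58510549 -0.02196737  0.1604101  21.95258868] [-0.91373378  0.33201999 -1.22933198]
r 0.09555628917684292 j 1.276128538796055 y 0.0018443044083928716
r 0.09358078854736307 j 1.2728282603346188 y 0.0018443044083928716
[[281.86366987 238.76461385]
 [282.79121479 340.67247059]]
........................................
........................................
..................RRRRRR................
.................RRRRRRRR...............
.................RRRRRRRRR..............
........#........RRRRRRRRR......#.......
........#.......RRRRRRRRRR......#.......
...#...##.......RRRRRRRRRR......##...#..
..##..###.......RRRRRRRRRR......###..##.
.##...###.......RRRRRRRRRR.....####...##
##...#####......RRRRRRRRRRR....#####...#
##..w#####......RRRRRRRRRRR....####...##
####w.###.......RRRRRRRRRRR.....####.###
#########.......RRRRRRRRRRR.....########
#########.......RRRRRRRRRRR.....########
########.......RRRRRRRRRRRR......#######
########.......RRRRRRRRRRRR......#######
########.......RRRRRRRRRRRR......#######
#######........RRRRRRRRRRRR.......######
#######.........RRRRRRRRRRR.......######
#######..........RRRRRRRRR........######
#######...........RRRRRR..........######
################..........#######.######
##.#####################################
########################################
########################################
########################################
########################################
########################################
########################################
```

Request:
servo_tool(
  increments=[
    [[3.5,0,0,0,0],[2.8,0,0,0,0],[2.4,0,0,0,0],[2.1,0,0,0,0],[1.5,0,0,0,0]],
  ],
  newtons=70,
)

```text
t: 24.2
tool_pos: [0.5864, -0.021, 0.1614]
tool_rot: [1.755, 2.603, 0.004]
contact_force: [4.7, 1.9, -0.7]
opening: 0.0206
grip_force: 68.4
```

Request:
servo_tool(
  increments=[
    [[1.5,0,0,0,0],[1.5,0,0,0,0]],
  ],
)

```text
t: 24.4
tool_pos: [0.5864, -0.021, 0.1615]
tool_rot: [1.755, 2.603, 0.004]
contact_force: [3.8, 2.0, -0.9]
opening: 0.0202
grip_force: 68.3
```

```bash
python3 st.py; python3 -c "
from arc import *
arc(1.28,1.64,12,r=.096)"
```

```text
[ 5.86418628e-01 -2.10032301e-02  1.61452841e-01  2.20118790e+01] [ 3.81654356  2.04353138 -0.92007641]
r 0.09652605156335582 j 1.2819117284964008 y 0.00026561061730547166
r 0.09454875602401552 j 1.2787661572585478 y 0.00026561061730547166
[[1.8, np.float64(0.29), 0, np.float64(-0.04), 0], [1.8, np.float64(0.57), 0, np.float64(-0.07), 0], [1.8, np.float64(0.86), 0, np.float64(-0.09), 0], [1.8, np.float64(1.15), 0, np.float64(-0.1), 0], [1.8, np.float64(1.43), 0, np.float64(-0.11), 0]]
[[1.8, np.float64(0.29), 0, np.float64(0.0), 0], [1.8, np.float64(0.58), 0, np.float64(0.02), 0], [1.8, np.float64(0.86), 0, np.float64(0.04), 0], [1.8, np.float64(1.15), 0, np.float64(0.07), 0], [1.8, np.float64(1.43), 0, np.float64(0.11), 0]]
[[1.8, np.float64(0.28), 0, np.float64(0.05), 0], [1.8, np.float64(0.57), 0, np.float64(0.1), 0]]
```

Request:
servo_tool(
  increments=[
    [[1.5,0.3,0.05,-0.04,0],[1.5,0.55,0.1,-0.07,0],[1.5,0.85,0.1,-0.1,0],[1.5,1.15,0.1,-0.1,0],[1.5,1.45,0.1,-0.1,0]],
  ],
)

```text
t: 24.9
tool_pos: [0.5822, -0.0106, 0.1626]
tool_rot: [1.753, 2.598, -0.005]
contact_force: [2.6, -5.0, 0.0]
opening: 0.0202
grip_force: 68.6
```

```bash
python3 st.py
```

```text
[ 5.82208350e-01 -1.06167326e-02  1.62578240e-01  2.19722294e+01] [ 2.63821447 -5.0461346   0.04021454]
r 0.09662948179784632 j 1.39860186056897 y 0.0002784618246124082
r 0.0946305647963503 j 1.3979136606918283 y 0.0002784618246124082
```

Request:
servo_tool(
  increments=[
    [[1.5,0.3,0,0,0],[1.5,0.55,0,0.02,0],[1.5,0.85,0,0.04,0],[1.5,1.1,0,0.06,0],[1.5,1.4,0,0.1,0]],
  ],
)

```text
t: 25.4
tool_pos: [0.5768, 0.0028, 0.1621]
tool_rot: [1.754, 2.599, -0.004]
contact_force: [2.0, -4.1, 2.6]
opening: 0.0203
grip_force: 68.8
```

Request:
servo_tool(
  increments=[
    [[1.5,0.2,0,0.03,0],[1.5,0.4,0,0.06,0],[1.5,0.5,0,0.08,0],[1.5,0.5,0,0.08,0]],
  ],
)

```text
t: 25.8
tool_pos: [0.5746, 0.0083, 0.1613]
tool_rot: [1.755, 2.6, -0.002]
contact_force: [1.7, -4.4, 3.0]
opening: 0.0205
grip_force: 69.0
```

```bash
python3 st.py
```

```text
[5.74572077e-01 8.32677051e-03 1.61345964e-01 2.19779912e+01] [ 1.68091456 -4.42164297  3.02674752]
r 0.09689886452141362 j 1.6104406079580846 y 0.0002623298346901582
r 0.09493158635477619 j 1.6141972575097572 y 0.0002623298346901582
```

Request:
servo_tool(
  increments=[
    [[1.5,0.1,0,0.02,0],[1.5,0.2,0,0.04,0],[1.5,0.3,0,0.05,0],[1.5,0.3,0,0.05,0]],
  ],
)

```text
t: 26.2
tool_pos: [0.5733, 0.0114, 0.1608]
tool_rot: [1.755, 2.601, -0.002]
contact_force: [1.2, -6.2, 4.0]
opening: 0.0208
grip_force: 69.3
```

```bash
python3 st.py
```

```text
[5.73320459e-01 1.13755318e-02 1.60752255e-01 2.19816831e+01] [ 1.18800852 -6.19239612  3.98277871]
r 0.09696016290011886 j 1.644984098966698 y 0.00028072393957993824
r 0.09500665328652225 j 1.649450931395292 y 0.00028072393957993824
```

Request:
servo_tool(
  increments=[
    [[1.5,0.1,0,0.02,0],[1.5,0.2,0,0.04,0],[1.5,0.3,0,0.06,0],[1.5,0.3,0,0.06,0]],
  ],
)

```text
t: 26.6
tool_pos: [0.5724, 0.0137, 0.1602]
tool_rot: [1.754, 2.6, -0.003]
contact_force: [2.4, -7.4, 4.1]
opening: 0.0203
grip_force: 69.5
```

```bash
python3 st.py
python3 - <<'E'
from hj import *
snap('scene','sb');snap('wrist','wb')
i=load('sb')['img'].astype(int); m=((i[:,:,0]>110)&(i[:,:,1]<60)&(i[:,:,2]<60)).astype(np.uint8)
n,l,st,ce=cv2.connectedComponentsWithStats(m[145:230,250:340])
for k in range(1,n):
    if st[k,4]>8: print(st[k]+[250,145,0,0,0],ce[k]+[250,145])
c=red('wb',(180,150),(380,400)); print(c.min(0),c.max(0),c.mean(0)); print([pred(load('wb'),j).round(0).tolist() for j in(1.5,1.6)])
E
```

```text
[5.72384715e-01 1.37372517e-02 1.60208175e-01 2.19806415e+01] [ 2.44728057 -7.36940971  4.06908125]
r 0.09700228575013906 j 1.6717690050186156 y 0.0002636146593284828
r 0.09506108952205562 j 1.6767823166142524 y 0.0002636146593284828
[291 157   7  26 118] [293.74576271 170.47457627]
[250 253] [307 345] [278.9379382  301.40508959]
[[[279.0, 282.0], [278.0, 367.0]], [[279.0, 271.0], [278.0, 332.0]]]
```

Request:
servo_tool(
  increments=[
    [[1.5,0.1,0,0.02,0],[1.5,0.2,0,0.04,0],[1.5,0.3,0,0.06,0],[1.5,0.4,0,0.08,0],[1.5,0.4,0,0.08,0]],
  ],
)

```text
t: 27.2
tool_pos: [0.5725, 0.0136, 0.1602]
tool_rot: [1.752, 2.593, -0.009]
contact_force: [6.4, -20.3, 3.7]
opening: 0.0205
grip_force: 69.4
```

```bash
python3 st.py
python3 - <<'E'
from hj import *
snap('scene','sc');a=load('sb')['img'].astype(int)
i=load('sc')['img'].astype(int)
def s(i):
    m=((i[:,:,0]>90)&(i[:,:,1]<i[:,:,0]*.5)&(i[:,:,2]<.5*i[:,:,0]))[150:190,275:310]
    for r in m[::2]: print(''.join('R' if q else '.' for q in r))
s(a);print();s(i)
i=load('sc')['img'].astype(int); m=((i[:,:,0]>110)&(i[:,:,1]<60)&(i[:,:,2]<60)).astype(np.uint8)
n,l,st,ce=cv2.connectedComponentsWithStats(m[145:230,250:340])
for k in range(1,n):
    if st[k,4]>8: print(st[k]+[250,145,0,0,0],ce[k]+[250,145])
E
```

```text
[5.72509428e-01 1.36110248e-02 1.60215531e-01 2.19138908e+01] [  6.37868065 -20.3263734    3.73681427]
r 0.09697054336320814 j 1.670110873785507 y 0.00019526808909207756
r 0.09502854390019434 j 1.675092002734154 y 0.00019526808909207756
...................................
...................................
...................................
...................................
...................RRRR............
..................RRRRR............
.................RRRRRR............
.................RRRRRR............
.................RRRRR.............
.................RRRR..............
.................RRRR..............
.................RRRR..............
................RRRRR..............
................RRRRR..............
................RRRRRR.............
................RRRRRR.............
.................RRRR..............
...................................
...................................
...................................

...................................
...................................
...................................
...................................
...................RRRR............
..................RRRRR............
..................RRRRR............
.................RRRRRR............
.................RRRRR.............
.................RRRRR.............
.................RRRRR.............
.................RRRR..............
................RRRRR..............
................RRRRR..............
................RRRRRR.............
................RRRRRR.............
.................RRRR..............
...................................
...................................
...................................
[291 158   7  25 116] [293.88793103 170.24137931]
```

The force rose to 20 N with no motion, so the handle is at its closed stop. I'll relax, open slowly and lift off.

Request:
servo_tool(
  increments=[
    [[1.5,-0.2,0,0,0],[1.5,-0.4,0,0,0],[3.0,-0.4,0,0,0],[4.5,-0.4,0,0,0],[5.0,-0.4,0,0,0]],
  ],
)

```text
t: 27.75
tool_pos: [0.5703, 0.0164, 0.1568]
tool_rot: [-1.755, -2.602, 0.0]
contact_force: [-0.2, 0.3, 0.4]
opening: 0.0503
grip_force: 0.0
```

Request:
servo_tool(
  increments=[
    [[5.0,0,0,-1,0],[5.0,0,0,-3,0],[5.0,0,0,-6,0],[5.0,0,0,-8,0],[5.0,0,0,-9,0]],
  ],
)

```text
t: 28.25
tool_pos: [0.5723, 0.0157, 0.2513]
tool_rot: [1.755, 2.602, 0.004]
contact_force: [0.2, 0.5, 0.3]
opening: 0.0503
grip_force: 0.0
```

Request:
servo_tool(
  increments=[
    [[5.0,0,0,0,0],[5.0,0,0,0,0],[5.0,0,0,0,0],[5.0,0,0,0,0],[5.0,0,0,0,0]],
  ],
)

```text
t: 28.75
tool_pos: [0.5709, 0.0154, 0.247]
tool_rot: [-1.756, -2.603, 0.001]
contact_force: [-0.3, 0.0, 0.4]
opening: 0.0499
grip_force: 0.0
```

Request:
servo_tool(
  increments=[
    [[5.0,0,0,0,0],[5.0,0,0,0,0],[5.0,0,0,0,0],[5.0,0,0,0,0],[5.0,0,0,0,0]],
  ],
)

```text
t: 29.25
tool_pos: [0.5713, 0.0154, 0.2481]
tool_rot: [1.757, 2.604, 0.0]
contact_force: [-0.1, -0.5, -0.1]
opening: 0.0502
grip_force: 0.0
```

Request:
servo_tool(
  increments=[
    [[5.0,0,0,0,0],[5.0,0,0,0,0],[5.0,0,0,0,0],[5.0,0,0,0,0],[5.0,0,0,0,0]],
  ],
)

```text
t: 29.75
tool_pos: [0.5713, 0.0154, 0.2481]
tool_rot: [-1.757, -2.604, 0.0]
contact_force: [0.6, -0.8, 0.6]
opening: 0.0498
grip_force: 0.0
```

```bash
python3 st.py
python3 - <<'E'
from hj import *
snap('scene','sd');i=load('sd')['img'].astype(int)
m=((i[:,:,0]>90)&(i[:,:,1]<i[:,:,0]*.5)&(i[:,:,2]<.5*i[:,:,0]))[150:190,275:310]
for r in m[::2]: print(''.join('R' if q else '.' for q in r))
m=((i[:,:,0]>110)&(i[:,:,1]<60)&(i[:,:,2]<60)).astype(np.uint8)
n,l,st,ce=cv2.connectedComponentsWithStats(m[145:230,250:340])
for k in range(1,n):
    if st[k,4]>8: print(st[k]+[250,145,0,0,0],ce[k]+[250,145])
E
```

```text
[5.71308167e-01 1.53677904e-02 2.48093330e-01 2.19841515e+01] [ 0.59694485 -0.81298844  0.55257207]
r 0.18380544827870185 j 1.5677667587607536 y 0.0006509618602161205
r 0.1818242819280722 j 1.5692646052733608 y 0.0006509618602161205
...................................
...................................
...................................
...................................
......................R............
...................RRRRRR..........
..................RRRRRRRR.........
..................RRRRRRR..........
..................RRRRRRR..........
..................RRRRRR...........
.................RRRRRRR...........
.................RRRRRRR...........
.................RRRRRRR...........
................RRRRRRR............
................RRRRRRR............
................RRRRRRR............
.................RRRR..............
...................................
...................................
...................................
[291 161   8  22 127] [294.81102362 171.67716535]
```

The handle holds itself at 1.6 and was untouched for over 1.5 s. I'll come back down, regrip and swing it open.

Request:
servo_tool(
  increments=[
    [[5.0,-0.1,0,1.5,0],[5.0,-0.2,0,4,0],[5.0,-0.2,0,6.5,0],[5.0,-0.2,0,8,0],[5.0,-0.2,0,8.7,0]],
  ],
  newtons=60,
)

```text
t: 30.3
tool_pos: [0.5707, 0.0136, 0.1582]
tool_rot: [-1.755, -2.601, 0.003]
contact_force: [-0.1, -0.7, -0.1]
opening: 0.05
grip_force: 0.0
```

Request:
servo_tool(
  increments=[
    [[4.0,0,0,0,0],[3.0,0,0,0,0],[2.5,0,0,0,0],[2.1,0,0,0,0],[1.5,0,0,0,0]],
  ],
)

```text
t: 30.8
tool_pos: [0.5726, 0.0132, 0.1629]
tool_rot: [1.756, 2.603, 0.0]
contact_force: [-2.2, -1.1, 5.6]
opening: 0.0207
grip_force: 58.4
```

Request:
servo_tool(
  increments=[
    [[1.5,0,0,0,0],[1.5,0,0,0,0]],
  ],
)

```text
t: 31.0
tool_pos: [0.5726, 0.0132, 0.1629]
tool_rot: [1.756, 2.603, 0.0]
contact_force: [-2.9, -1.7, 6.5]
opening: 0.0206
grip_force: 58.4
```

```bash
python3 st.py; python3 -c "
from arc import *
arc(1.6,1.3,10,r=.097); arc(1.3,0,25,r=.097)"|sed 's/np.float64(\([-0-9.]*\))/\1/g'
```

```text
[5.72576151e-01 1.32377172e-02 1.62888982e-01 2.19793265e+01] [-2.86516233 -1.70766784  6.52265691]
r 0.09948516426882267 j 1.6601261911198633 y 0.0002732476482397337
r 0.09753841284827804 j 1.664779986553528 y 0.0002732476482397337
[[1.8, -0.29, 0, -0.04, 0], [1.8, -0.58, 0, -0.08, 0], [1.8, -0.87, 0, -0.11, 0], [1.8, -1.16, 0, -0.13, 0], [1.8, -1.45, 0, -0.14, 0]]
[[1.8, -0.29, 0, -0.0, 0], [1.8, -0.58, 0, 0.01, 0], [1.8, -0.87, 0, 0.02, 0], [1.8, -1.16, 0, 0.05, 0], [1.8, -1.45, 0, 0.08, 0]]
[[1.8, -0.5, 0, 0.08, 0], [1.8, -0.99, 0, 0.18, 0], [1.8, -1.48, 0, 0.31, 0], [1.8, -1.96, 0, 0.47, 0], [1.8, -2.43, 0, 0.65, 0]]
[[1.8, -0.46, 0, 0.2, 0], [1.8, -0.91, 0, 0.43, 0], [1.8, -1.35, 0, 0.68, 0], [1.8, -1.77, 0, 0.96, 0], [1.8, -2.18, 0, 1.25, 0]]
[[1.8, -0.39, 0, 0.32, 0], [1.8, -0.77, 0, 0.65, 0], [1.8, -1.13, 0, 1.01, 0], [1.8, -1.47, 0, 1.38, 0], [1.8, -1.79, 0, 1.77, 0]]
[[1.8, -0.3, 0, 0.41, 0], [1.8, -0.58, 0, 0.83, 0], [1.8, -0.83, 0, 1.26, 0], [1.8, -1.06, 0, 1.71, 0], [1.8, -1.27, 0, 2.17, 0]]
[[1.8, -0.18, 0, 0.47, 0], [1.8, -0.34, 0, 0.95, 0], [1.8, -0.48, 0, 1.43, 0], [1.8, -0.59, 0, 1.93, 0], [1.8, -0.67, 0, 2.42, 0]]
```

Request:
servo_tool(
  increments=[
    [[1.5,-0.3,0,-0.05,0],[1.5,-0.6,0,-0.1,0],[1.5,-0.85,0,-0.1,0],[1.5,-1.15,0,-0.15,0],[1.5,-1.45,0,-0.15,0]],
  ],
)

```text
t: 31.5
tool_pos: [0.5772, 0.0019, 0.1642]
tool_rot: [-1.755, -2.602, -0.005]
contact_force: [-6.0, 4.6, 7.7]
opening: 0.0209
grip_force: 58.4
```

Request:
servo_tool(
  increments=[
    [[1.5,-0.3,0,0,0],[1.5,-0.6,0,0,0],[1.5,-0.85,0,0.02,0],[1.5,-1.15,0,0.05,0],[1.5,-1.45,0,0.08,0]],
  ],
)

```text
t: 32.0
tool_pos: [0.5831, -0.0127, 0.1639]
tool_rot: [-1.757, -2.604, -0.003]
contact_force: [-4.0, 3.0, 9.7]
opening: 0.0208
grip_force: 58.7
```

```bash
python3 st.py
```

```text
[ 5.83134511e-01 -1.26956010e-02  1.63889010e-01  2.19907680e+01] [-3.98153686  3.0057161   9.67852506]
r 0.09803899572725 j 1.375848224664493 y 0.0001984985195488986
r 0.09604211911155294 j 1.37469678068691 y 0.0001984985195488986
```

Request:
servo_tool(
  increments=[
    [[1.5,-0.5,0,0.0,0],[1.5,-1.0,0,0.1,0],[1.5,-1.5,0,0.2,0],[1.5,-1.95,0,0.35,0],[1.5,-2.45,0,0.55,0]],
  ],
)

```text
t: 32.5
tool_pos: [0.5924, -0.0354, 0.1588]
tool_rot: [-1.757, -2.604, -0.003]
contact_force: [-4.1, 1.0, 5.8]
opening: 0.0209
grip_force: 59.4
```

Request:
servo_tool(
  increments=[
    [[1.5,-0.45,0,0.2,0],[1.5,-0.9,0,0.45,0],[1.5,-1.35,0,0.7,0],[1.5,-1.75,0,0.95,0],[1.5,-2.2,0,1.25,0]],
  ],
)

```text
t: 33.0
tool_pos: [0.6013, -0.0571, 0.1472]
tool_rot: [1.756, 2.602, 0.001]
contact_force: [-5.7, -1.8, 12.7]
opening: 0.0205
grip_force: 58.7
```

```bash
python3 st.py
```

```text
[ 0.60127406 -0.0570615   0.14715002 21.98050508] [-5.73396236 -1.83644604 12.72653714]
r 0.09711695695645738 j 0.8495806437772075 y -4.4308434535837684e-07
r 0.09545209932077593 j 0.8380698481948441 y -4.4308434535837684e-07
```

Request:
servo_tool(
  increments=[
    [[1.5,-0.4,0,0.25,0],[1.5,-0.75,0,0.55,0],[1.5,-1.1,0,0.9,0],[1.5,-1.45,0,1.3,0],[1.5,-1.8,0,1.7,0]],
  ],
)

```text
t: 33.5
tool_pos: [0.6082, -0.0744, 0.1298]
tool_rot: [1.755, 2.601, -0.0]
contact_force: [-3.3, -2.5, 12.3]
opening: 0.0207
grip_force: 60.4
```

Request:
servo_tool(
  increments=[
    [[1.5,-0.3,0,0.4,0],[1.5,-0.55,0,0.8,0],[1.5,-0.8,0,1.25,0],[1.5,-1.05,0,1.7,0],[1.5,-1.25,0,2.15,0]],
  ],
)

```text
t: 34.0
tool_pos: [0.6131, -0.0861, 0.108]
tool_rot: [1.756, 2.601, -0.0]
contact_force: [-1.9, -4.3, 7.5]
opening: 0.0208
grip_force: 62.2
```

```bash
python3 st.py
```

```text
[ 0.6130597  -0.08613405  0.10798218 21.95448552] [-1.85724457 -4.34916386  7.51341067]
r 0.09455330520933196 j 0.3204376355253209 y -3.7126453892009464e-05
r 0.09368243592927836 j 0.3013075021326963 y -3.7126453892009464e-05
```

Request:
servo_tool(
  increments=[
    [[1.5,-0.15,0,0.45,0],[1.5,-0.3,0,0.9,0],[1.5,-0.45,0,1.35,0],[1.5,-0.55,0,1.75,0],[1.5,-0.6,0,2.1,0]],
  ],
)

```text
t: 34.5
tool_pos: [0.6151, -0.0913, 0.0861]
tool_rot: [1.756, 2.602, 0.0]
contact_force: [-1.5, -3.7, 4.9]
opening: 0.0205
grip_force: 58.3
```

Request:
servo_tool(
  increments=[
    [[1.5,-0.03,0,0.2,0],[1.5,-0.06,0,0.4,0],[1.5,-0.08,0,0.6,0],[1.5,-0.08,0,0.6,0]],
  ],
)

```text
t: 34.9
tool_pos: [0.6156, -0.0924, 0.08]
tool_rot: [1.756, 2.6, 0.0]
contact_force: [-0.0, -4.2, 4.6]
opening: 0.0207
grip_force: 58.3
```

```bash
python3 st.py
```

```text
[ 0.61559691 -0.09242001  0.07996802 21.93619496] [-0.02700196 -4.18722004  4.6408758 ]
r 0.09256074304390527 j 0.01185891376274606 y -3.482561360827599e-05
r 0.09228011197302939 j -0.009567667911080324 y -3.482561360827599e-05
```

Near zero; I'll press on gently until the stop shows in the force.

Request:
servo_tool(
  increments=[
    [[1.5,0,0,0.1,0],[1.5,0,0,0.2,0],[1.5,0,0,0.3,0],[1.5,0,0,0.3,0]],
  ],
)

```text
t: 35.3
tool_pos: [0.6157, -0.0927, 0.077]
tool_rot: [1.756, 2.6, -0.0]
contact_force: [0.7, -6.0, 4.7]
opening: 0.0207
grip_force: 58.3
```

Request:
servo_tool(
  increments=[
    [[1.5,0,0,0.1,0],[1.5,0,0,0.2,0],[1.5,0,0,0.3,0],[1.5,0,0,0.3,0]],
  ],
)

```text
t: 35.7
tool_pos: [0.6156, -0.0927, 0.0739]
tool_rot: [1.754, 2.601, -0.001]
contact_force: [0.2, -6.3, 4.1]
opening: 0.0207
grip_force: 58.3
```

```bash
python3 st.py
```

```text
[ 0.61564431 -0.09265439  0.07389622 22.00728937] [ 0.16912844 -6.29460179  4.14012294]
r 0.09207501514507473 j -0.053762309939208386 y 9.029458748399822e-06
r 0.09192509739163342 j -0.07544069849335955 y 9.029458748399822e-06
```

Request:
servo_tool(
  increments=[
    [[1.5,0.05,0,0.2,0],[1.5,0.05,0,0.3,0],[1.5,0.05,0,0.4,0],[1.5,0.05,0,0.4,0]],
  ],
)

```text
t: 36.1
tool_pos: [0.6155, -0.0923, 0.0697]
tool_rot: [1.754, 2.601, -0.001]
contact_force: [0.8, -5.2, 3.7]
opening: 0.0204
grip_force: 58.4
```

```bash
python3 st.py
python3 - <<'E'
from hj import *
for f in ('sc0','se'):
    d=snap('scene','se') if f=='se' else load(f)
    i=d['img'].astype(int); m=((i[:,:,0]>90)&(i[:,:,1]<i[:,:,0]*.45)&(i[:,:,2]<.45*i[:,:,0]))[200:230,245:285]
    for r in m[::2]: print(''.join('R' if q else '.' for q in r))
    ys,xs=np.nonzero(m);print(xs.mean()+245,ys.mean()+200)
E
```

```text
[ 0.61548547 -0.09231576  0.06971672 22.00758429] [ 0.84189263 -5.2075643   3.74893433]
r 0.09143790192483137 j -0.09896766238610466 y 2.944464183994998e-05
r 0.0913784604192115 j -0.12083831340592655 y 2.944464183994998e-05
........................................
........................................
........................................
........................................
........................................
...................RRRRRRRRR............
............RRRRRRRRRRRRRRRRR...........
.........RRRRRRRRRRRRRRRRRRR............
........RRRRRRRRRRRRRRRRR...............
........RRRRRRRRRRRR....................
.........RRRRR..........................
........................................
........................................
........................................
........................................
262.5222929936306 214.43312101910828
........................................
........................................
........................................
........................................
........................................
........................................
..............RRRRR.....................
............RRRRRR......................
.........RRRRRRRRR......................
........RRRRRRRRR.......................
........RRRRRRRRR.......................
..........RRRR..........................
........................................
........................................
........................................
257.9512195121951 217.1951219512195
```

By the picture the handle is still about 0.05 from open. I'll continue.

Request:
servo_tool(
  increments=[
    [[1.5,0.03,0,0.2,0],[1.5,0.05,0,0.4,0],[1.5,0.05,0,0.5,0],[1.5,0.05,0,0.5,0]],
  ],
)

```text
t: 36.55
tool_pos: [0.6155, -0.092, 0.0678]
tool_rot: [1.753, 2.602, -0.002]
contact_force: [-7.1, -5.7, 17.9]
opening: 0.0204
grip_force: 59.8
```

Request:
servo_tool(
  increments=[
    [[1.5,0.03,0,0.1,0],[1.5,0.05,0,0.2,0],[1.5,0.05,0,0.3,0],[1.5,0.05,0,0.3,0]],
  ],
)

```text
t: 36.95
tool_pos: [0.6156, -0.0921, 0.0676]
tool_rot: [1.753, 2.601, -0.004]
contact_force: [-14.8, -4.7, 28.7]
opening: 0.0206
grip_force: 60.9
```

The force rises with no motion: the handle is at the open stop. I'll relax, release and lift away.

Request:
servo_tool(
  increments=[
    [[1.5,0,0,-0.3,0],[1.5,0,0,-0.55,0],[2.5,0,0,-0.55,0],[4.5,0,0,-0.55,0],[6.0,0,0,-0.55,0]],
  ],
)

```text
t: 37.45
tool_pos: [0.6132, -0.0891, 0.0649]
tool_rot: [-1.756, -2.603, -0.0]
contact_force: [-0.5, 0.1, 0.1]
opening: 0.053
grip_force: 0.0
```

Request:
servo_tool(
  increments=[
    [[7.0,0,0,0,0],[7.0,0,0,-1.5,0],[7.0,0,0,-4.5,0],[7.0,0,0,-8.5,0],[7.0,0,0,-12.5,0]],
  ],
)

```text
t: 37.95
tool_pos: [0.6134, -0.0894, 0.1927]
tool_rot: [-1.757, -2.604, -0.0]
contact_force: [0.8, 0.2, 0.8]
opening: 0.0699
grip_force: 0.0
```

Request:
servo_tool(
  increments=[
    [[7.0,-3,0,-3,0],[7.0,-5,0,-6,0],[7.0,-7,0,-8,0],[7.0,-7,0,-8,0],[7.0,-7,0,-8,0]],
  ],
)

```text
t: 38.45
tool_pos: [0.6399, -0.1545, 0.2714]
tool_rot: [1.757, 2.603, 0.001]
contact_force: [0.2, 0.2, -1.8]
opening: 0.07
grip_force: 0.0
```

Run:
```python
from hj import *
d=snap('scene','sf'); i=d['img'].astype(int)
m=((i[:,:,0]>90)&(i[:,:,1]<i[:,:,0]*.45)&(i[:,:,2]<.45*i[:,:,0]))[200:230,245:285]
for r in m[::2]: print(''.join('R' if q else '.' for q in r))
ys,xs=np.nonzero(m);print(xs.mean()+245,ys.mean()+200)
for f in('sf',):
  m=(i.min(2)>140)[150:215,300:365].astype(np.uint8)
  n,l,st,ce=cv2.connectedComponentsWithStats(m)
  for k in range(1,n):
    if st[k,4]>25: print(st[k],ce[k]+[300,150])
print('ring top pred',proj(d,[[.5221,.1389,.075],[.5221,.1389,.087]]))
a=snap('top','tf');b=load('top0'); D=np.abs(a['img'].astype(int)-b['img']).max(2)>60
n,l,st,ce=cv2.connectedComponentsWithStats(D.astype(np.uint8))
for k in range(1,n):
    if st[k,4]>12: print('chg',st[k])
```

```text
........................................
........................................
........................................
........................................
........................................
........................R...............
..................RRRRRRRRRR............
.............RRRRRRRRRRRRRRRR...........
.........RRRRRRRRRRRRRRRRRR.............
........RRRRRRRRRRRRRRRR................
.......RRRRRRRRRRRR.....................
........RRRRRR..........................
........................................
........................................
........................................
262.2435897435897 216.40384615384616
[ 21  34  20  19 282] [330.9787234 193.0248227]
ring top pred [[330.34473376 189.31982291]
 [330.57425268 185.54295299]]
chg [315 155  11  13  93]
chg [326 162   8   4  15]
chg [  262   163   169   217 11765]
chg [313 169   9   8  19]
chg [430 183   8  19  65]
chg [304 200   5   6  15]
chg [332 204   4   4  14]
chg [342 207   4   4  13]
chg [335 209   5   5  19]
chg [434 215  10   6  34]
chg [259 218   5   7  20]
chg [218 229  18  18 237]
chg [383 236  16  16 178]
chg [ 128  316  132   55 3281]
chg [   0  360   98   60 3160]
chg [299 364   7   8  29]
chg [ 245  366   49   54 1293]
chg [ 345  370   85   50 2298]
chg [243 372  11  14  83]
chg [ 184  376   66   44 2081]
chg [  0 381   5   6  21]
chg [343 407  16  11  72]
chg [305 415   5   5  18]
chg [312 414  28   6 124]
chg [263 416  22   4  63]
```

Run:
```python
from hj import *
for f in('sc0','sf'):
    d=load(f); i=d['img'].astype(float)[195:235,240:290]
    m=((i[:,:,0]>80)&(i[:,:,1]<i[:,:,0]*.5)&(i[:,:,2]<.5*i[:,:,0]))
    ys,xs=np.nonzero(m); c=np.c_[xs,ys].astype(float); mu=c.mean(0); w,V=np.linalg.eigh(np.cov((c-mu).T)); v=V[:,1]
    print(f,len(c),mu+[240,195],'slope',-v[1]/v[0]); 
for j in(0,.05,.1,.15,.2):
    p=pred(load('sf'),j); q=p[1]-p[0]; print(j,p.mean(0).round(2),-q[1]/q[0])
```

```text
sc0 166 [262.47590361 214.40361446] slope 0.3251994574499178
sf 167 [262.16766467 216.39520958] slope 0.4125438856760528
0 [261.74 217.25] 0.40628481781964193
0.05 [261.93 215.48] 0.3452766875945756
0.1 [262.2  213.68] 0.28301366195528055
0.15 [262.54 211.85] 0.21913408494517872
0.2 [262.95 210.  ] 0.15324054670708118
```

The handle slope in the picture gives an angle of about 0 (at the open stop). The ring is on the seat, and the other items show no change that I can attribute to contact.

```bash
python3 -c "
from station import ctrl
print(ctrl.finish_job())"
```

```text
the job is handed in; nothing more can be done
None
```

I handed the job in: the ring was seated gently and released, the clamp was locked to its stop and held by itself for over 1.5 s hands-off, and the handle is back at its open stop with the ring still on the shaft. On the closing swing my grip slipped off the handle near 1.3 rad, where the jaw meets the ring; I found it resting at about 1.28 rad, regripped harder and finished, but the handle was unguided for that moment.

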